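Load two cut plates into the plate rack

ROBOT

A 6-joint arm with a two-finger parallel gripper is mounted at the origin on a cart in front of the work surface, level with it; the furniture and walls round the work are solid. World frame = base frame: x ahead of the robot, y to its left, z up, the work surface at z = 0. Lengths are in m, angles in rad, forces in N, time in s.
With the tool pointing down it reaches from about 0.3 to 0.875 m from the base axis. Payload 6.4 kg.
Tool frame: the origin (TCP) lies between the finger pads; the fingertips stand tip_extent ahead of it and the grasp point (between the pads) lies 5 mm behind it (tip_extent is the distance from the TCP to the fingertips, in m); z points along the fingers, y is the direction in which the jaws open and shut (so a half turn about z gives the same grasp; the last joint's range is limited). The gripper opens to 85 mm and grips with 20 to 120 N. Pads are 22 mm wide; open, the fingers measure 114 mm over their backs; the gripper's body (76 mm by 85 mm) begins 54 mm behind the grasp point. The pads swing forward as they close: fully open they stand 13 mm farther back than shut.
Start: joints at [1.106, 0.181, 1.607, -0, 1.354, -0.206], TCP at [0.147, 0.556, 0.218] pointing down, gripper open.
Joint ranges: [-2.99, 2.99], [-0.89, 2.07], [0.3, 2.58], [-1.14, 4.28], [0, 2.63], [-3.12, 3.12]. Speed limits (rad/s): [2.57, 2.57, 3.01, 3.14, 3.14, 3.14].

INTERFACE

Orientations are given as a unit quaternion [w, x, y, z].
In Python, from bench import * gives the robot as it stands.
- The arm moves only by the shell command python3 -m jog 'ROWS'. ROWS is JSON, a list of rows, each a list of 3 entries, a list of its own where there are three numbers: the shift along the tool's x, y, z in mm, then the turn, a rotation vector about the tool's x, y, z in rad, then the opening, from 0 (shut) to 1 (fully open). A call has 1 to 20 rows; each row is the pose to reach, as a shift and turn from the pose measured when the call began, along the tool's axes at that moment; what a row does not reach only later rows make up. A row lasts 1/12 s, in which the tool goes at most 41.7 mm and 7.16 degrees, less where a joint would pass 70% of its speed; a pose out of reach is approached as far as the arm can. A call with a gripper value outside its range is refused whole. The fingers move at their own pace and stop on an object; the grip force is fixed at half the most. Time passes only in rows, so rows that repeat a pose let the fingers close. It gives the time, the measured TCP pose, the force and the opening at its end, in the units of the state.
- get_obs(): the state, without advancing time (a new reading comes with each control period).
- camera(name): name is "scene" or "top"; returns (picture, depth): 400x640x3 uint8, red, green, blue; 400x640 float32, m along the optical axis (not along the pixel's ray), 0 where there is no reading.
- get_calibration(name): a dict with "fx", "fy", "cx", "cy" (pixels), "k1" (the pictures are not rectified: a ray, as slopes to the right and down, at radius r is drawn at 1 + k1 r^2 times it, then the intrinsics apply), "world_from_camera" (4x4, takes a point from camera to world coordinates). Camera axes: x right, y down, z forward; pixel columns grow to the right and rows downward; lengths in m; the calibration is good to about 2 mm. A picture is of the moment at which its call begins. get_calibration takes no time and is no camera call.
- hand_in(): hands the job in, once; it reports no verdict.
The state is a dict: "time_s": time; "q": joint angles; "dq": joint speeds; "joint_efforts": joint torques, N m; "eef_pos": TCP position; "eef_rot": TCP orientation; "wrist_force": force on the tool from outside, world axes, zero at the start; "torque": the same for the moment, N m; "opening": opening from 0.0 (shut) to 1.0 (fully open).
Only numpy, scipy, OpenCV 4.12 (cv2) and the standard library are available. Lean on these libraries where they do the work, as an engineer would, in place of code of your own. Each camera call takes 0.05 s, during which the arm holds its last target.

TASK

Put the two plywood plates lying on the bench away in the grey plate rack: first slide the wide plate into the empty middle slot, then the narrow plate into the narrower top slot, each lying flat on its ledges and pushed fully home against the back of its slot. Leave the plate that is already in the bottom slot where it is, and do not disturb the tin, the loupe or the steel block.

Things in the scene. Friction and masses are not known exactly. Their poses are not given: they have to be found in the camera images.
- wide_plate_center (a point): Centre (half-way up) of the wide plywood plate, 62 x 105 x 9 mm, four dark holes near its corners, lying flat on the bench. Its x axis is along the 62 mm width, y along the 105 mm length, z along the 9 mm thickness. The two ends are alike. About 0.04 kg.
- narrow_plate_center (a point): Centre (half-way up) of the narrow plywood plate, 55 x 88 x 9 mm, four dark holes near its corners, lying flat on the bench. Its x axis is along the 55 mm width, y along the 88 mm length, z along the thickness. The two ends are alike. About 0.03 kg.
- stored_plate_center (a point): Centre (half-way up) of a third plate, like the wide one (62 x 105 x 9 mm), already home in the bottom slot of the rack; its near end sticks out 37 to 39 mm in front of the slot. It stays there.
- rack: Grey rack, fixed, three slots one above the other, 80 mm high, 84 mm wide over its walls (92 over their flared front ends, 110 over its foot). Origin: centre of its underside; x points into the slots (open front, facing the robot, at x = -39 mm), y left, z up. Plates rest on an 18 mm wide ledge at left and right; slots are 16 mm high, pitch 22 mm; walls flare 5 mm a side over the front 12 mm.
- rack_middle_slot (a point): Middle of the front mouth of the middle slot, at ledge-top level (36 mm above the bench); axes as the rack's. 70 mm wide, roof 16 mm above the ledges, back stop 69 mm in. The wide plate fully home sticks out 36 mm in front: its centre is then 16.5 mm farther in than this point (+x) and 4.5 mm above it. The bottom slot (taken) is the same, 22 mm lower.
- rack_top_slot (a point): Middle of the front mouth of the top slot, at ledge-top level (58 mm above the bench); axes as the rack's. 60 mm wide (too narrow for the wide plate), roof 16 mm above the ledges, back stop 52 mm in. The narrow plate fully home sticks out 36 mm in front: its centre is then 8 mm farther in than this point (+x) and 4.5 mm above it.
- tin_can: Bystander: pale grey lidded tin, 57 mm across, 49 mm high, standing on the bench; origin at the centre of its underside.
- loupe: Bystander: black eye loupe, 40 mm across, 34 mm high, standing on the bench; origin at the centre of its underside.
- gauge_block: Bystander: ground steel block 25 x 75 x 25 mm (length along its y axis) with three holes, lying on the bench; origin at the centre of its underside.
There are look-alikes about, which are no part of the job. What is shaped like the part that bears narrow_plate_center but purple is not meant.

How it is judged:
On the way, in this order (a step that is already met when the one before it is completed fails the run):
1. the wide plate is fully home in the middle slot (x of wide_plate_center in the frame of rack between -0.0285 and -0.0185 m and y of wide_plate_center in the frame of rack between -0.008 and 0.008 m and z of wide_plate_center in the frame of rack between 0.0365 and 0.0445 m and angle between the z axis of wide_plate_center and the z axis of rack, either way round below 0.1 rad and angle between the y axis of wide_plate_center and the x axis of rack, either way round below 0.15 rad), for 0.2 s.
2. the narrow plate is fully home in the top slot, the wide one still in the middle (all of step 1 and x of narrow_plate_center in the frame of rack between -0.037 and -0.027 m and y of narrow_plate_center in the frame of rack between -0.008 and 0.008 m and z of narrow_plate_center in the frame of rack between 0.0585 and 0.0665 m and angle between the z axis of narrow_plate_center and the z axis of rack, either way round below 0.1 rad and angle between the y axis of narrow_plate_center and the x axis of rack, either way round below 0.15 rad), for 0.2 s.
At the end, for the whole second after the job is handed in: Wide plate in the middle slot and narrow plate in the top slot, each within 6 mm of its back stop, flat on its ledges (height within 4 mm, tilt under 0.1 rad) and straight (within 0.15 rad); the stored plate still in the bottom slot within 12 mm of its back stop; all three at rest (all of step 2 and x of stored_plate_center in the frame of rack between -0.0345 and -0.0185 m and y of stored_plate_center in the frame of rack between -0.008 and 0.008 m and z of stored_plate_center in the frame of rack between 0.0145 and 0.0225 m and angle between the z axis of stored_plate_center and the z axis of rack, either way round below 0.1 rad and angle between the y axis of stored_plate_center and the x axis of rack, either way round below 0.15 rad and linear speed of each of wide_plate, narrow_plate, stored_plate below 0.02 m/s); the robot touches nothing.
It fails at once if a bystander is shifted by more than 30 mm (distance of any of tin_can, loupe, gauge_block from where it was at the start of the episode above 0.03 m).
It fails at once if the stored plate is shifted by more than 15 mm (distance of stored_plate_center from where it was at the start of the episode above 0.015 m).
It also fails if it takes over 58 s, if anything falls off the work surface, if the arm or the gripper's body presses on something with over 40 N, if the wrist force passes 120 N, or if a joint passes its speed limit or range.

## Working session

There is one attempt and no reset: what is moved stays moved. The work goes in short steps, Python scripts to look and compute and a shell command to move; the robot and the scene stay as the last step left them, time stands still between calls to the robot, and variables do not carry over. Pictures are saved under pics/ and viewed, and the job is handed in when it is done.

```bash
ls; mkdir -p pics; python3 - <<'E'
from bench import *
import cv2,numpy as np
print(get_obs())
for n in ("scene","top"):
    p,d=camera(n); c=get_calibration(n); print(n,c)
    cv2.imwrite(f"pics/{n}0.png",p[:,:,::-1]); np.savez(f"pics/{n}0.npz",p=p,d=d)
E
```

```text
pics
{'time_s': 0.0, 'q': array([ 1.10570125e+00,  1.81577071e-01,  1.60799876e+00, -9.47420765e-06,
        1.35377145e+00, -2.06352276e-01]), 'dq': array([ 8.06987792e-04, -7.88929936e-04,  4.38475688e-04,  1.19286143e-03,
        3.77773231e-04,  2.64695521e-05]), 'joint_efforts': array([ 1.04730592e-03, -4.44869578e+01, -3.51340091e+01, -1.91895870e-04,
        9.20004066e-03, -1.37005432e-05]), 'eef_pos': array([0.14687884, 0.55533962, 0.21726837]), 'eef_rot': array([-2.84666943e-04,  1.29009758e-01,  9.91642936e-01, -8.29860621e-04]), 'wrist_force': array([-0.42941009,  0.54020723,  0.14651782]), 'torque': array([-0.00476925,  0.08592073, -0.02553064]), 'opening': 0.9985144604532415}
scene {'fx': 383.9999245988686, 'fy': 383.9999245988686, 'cx': 320.9773894128847, 'cy': 199.3512441943091, 'k1': -0.08283268971652938, 'world_from_camera': array([[ 0.81696799, -0.29649165,  0.49462714,  0.04376967],
       [-0.57628237, -0.45170466,  0.68107381, -0.6247329 ],
       [ 0.02149269, -0.8414604 , -0.53989116,  0.62496719],
       [ 0.        ,  0.        ,  0.        ,  1.        ]])}
top {'fx': 513.9462396204191, 'fy': 513.9462396204191, 'cx': 321.8100312883954, 'cy': 197.91725225466624, 'k1': -0.04148737484376869, 'world_from_camera': array([[ 0.02708363, -0.98113396,  0.19142266,  0.34138054],
       [-0.99941226, -0.03060218, -0.01544813,  0.06523761],
       [ 0.02101463, -0.19089176, -0.98138612,  1.22587146],
       [ 0.        ,  0.        ,  0.        ,  1.        ]])}
```

View pics/scene0.png

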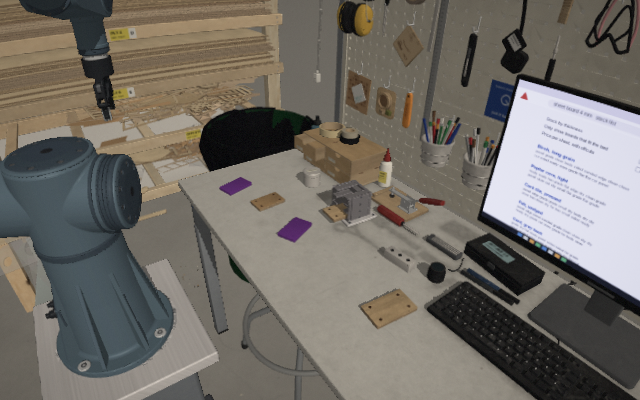

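View pics/top0.png

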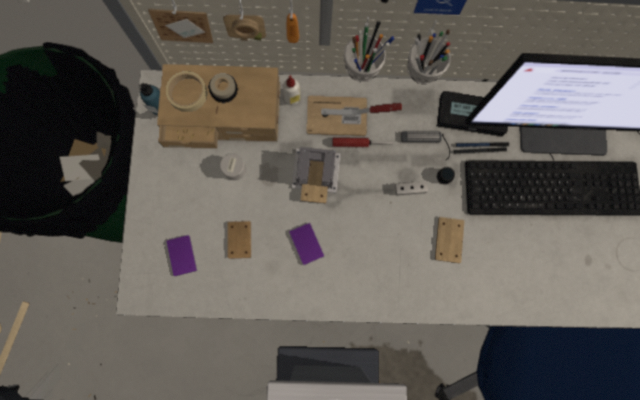

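```bash
cat > h.py <<'E'
from bench import *
import cv2,numpy as np
def rays(n,uv):
    c=get_calibration(n);K=np.array([[c['fx'],0,c['cx']],[0,c['fy'],c['cy']],[0,0,1]])
    p=cv2.undistortPoints(np.array(uv,float).reshape(-1,1,2),K,np.array([c['k1'],0,0,0.]),None,None,None).reshape(-1,2) if 0 else cv2.undistortPoints(np.array(uv,float).reshape(-1,1,2),K,np.array([c['k1'],0,0,0.])).reshape(-1,2)
    T=c['world_from_camera'];d=np.c_[p,np.ones(len(p))]@T[:3,:3].T
    return T[:3,3],d
def onplane(n,uv,z):
    o,d=rays(n,uv);return o+d*((z-o[2])/d[:,2])[:,None]
def proj(n,P):
    c=get_calibration(n);T=np.linalg.inv(c['world_from_camera']);K=np.array([[c['fx'],0,c['cx']],[0,c['fy'],c['cy']],[0,0,1]])
    return cv2.projectPoints(np.array(P,float).reshape(-1,3),cv2.Rodrigues(T[:3,:3])[0],T[:3,3],K,np.array([c['k1'],0,0,0.]))[0].reshape(-1,2)
def snap(n,tag):
    p,d=camera(n);np.savez(f"pics/{n}{tag}.npz",p=p,d=d);cv2.imwrite(f"pics/{n}{tag}.png",p[:,:,::-1]);return p,d
def load(n,tag):
    z=np.load(f"pics/{n}{tag}.npz");return z['p'],z['d']
def crop(p,x0,y0,x1,y1,f,name):
    cv2.imwrite(f"pics/{name}.png",cv2.resize(p[y0:y1,x0:x1,::-1],None,fx=f,fy=f,interpolation=cv2.INTER_CUBIC))
def world(n,d):
    v,u=np.mgrid[0:400,0:640];o,r=rays(n,np.c_[u.ravel(),v.ravel()]);return (o+r*d.reshape(-1,1)).reshape(400,640,3)
E
python3 - <<'E'
from h import *
p,d=load("top","0");W=world("top",d)
hsv=cv2.cvtColor(p,cv2.COLOR_RGB2HSV)
print(hsv[240,238],hsv[240,449],hsv[300,300],hsv[192,315])
m=cv2.inRange(hsv,(5,70,60),(25,200,255)); m[:175]=0
m=cv2.morphologyEx(m,cv2.MORPH_CLOSE,np.ones((5,5),np.uint8))
for c in cv2.findContours(m,0,2)[0]:
    if cv2.contourArea(c)<150: continue
    r=cv2.minAreaRect(c); box=cv2.boxPoints(r)
    mm=np.zeros(m.shape,np.uint8);cv2.drawContours(mm,[c],-1,1,-1);
    zz=W[mm>0][:,2]
    P=onplane("top",c.reshape(-1,2),.009)
    w=cv2.minAreaRect((P[:,:2]*1000).astype(np.float32))
    print(r,'zmed',np.median(zz),'world',w)
crop(p,160,200,340,280,4,"c_left");crop(p,380,200,500,280,5,"c_right");crop(p,270,130,370,210,6,"c_rack")
p,d=load("scene","0")
crop(p,300,160,420,240,6,"s_rack")
E
```

```text
[ 16 123 114] [ 17 104 125] [ 18  30 145] [ 16 104 140]
((10.763307571411133, 336.06805419921875), (8.38461685180664, 74.61539459228516), 22.61986541748047) zmed -0.3859469630976792 world ((232.47032165527344, 754.0820922851562), (20.060266494750977, 164.07723999023438), 72.95772552490234)
((238.5, 239.5), (37.0, 23.0), 90.0) zmed 0.008070032518444847 world ((472.6082763671875, 240.64308166503906), (87.47099304199219, 54.782474517822266), 3.495710611343384)
((449.333984375, 239.6595001220703), (26.422029495239258, 43.877899169921875), 4.969740867614746) zmed 0.00819475848329887 world ((486.7529602050781, -261.795166015625), (63.226558685302734, 104.56529998779297), 84.22247314453125)
((313.9068908691406, 188.11724853515625), (26.076284408569336, 27.32196617126465), 4.763641834259033) zmed 0.02230678642614925 world ((602.5000610351562, 65.71832275390625), (62.86014938354492, 67.65637969970703), 86.78304290771484)
```

View pics/c_left.png

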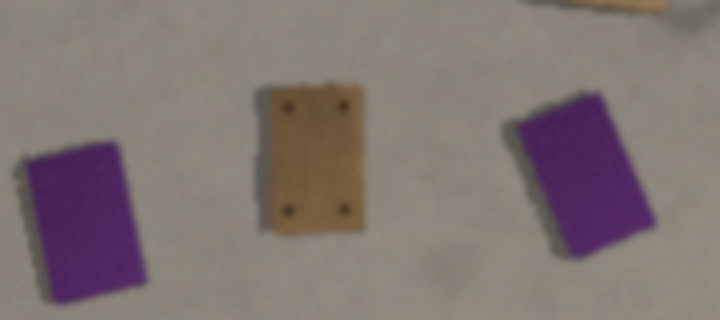

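View pics/c_right.png

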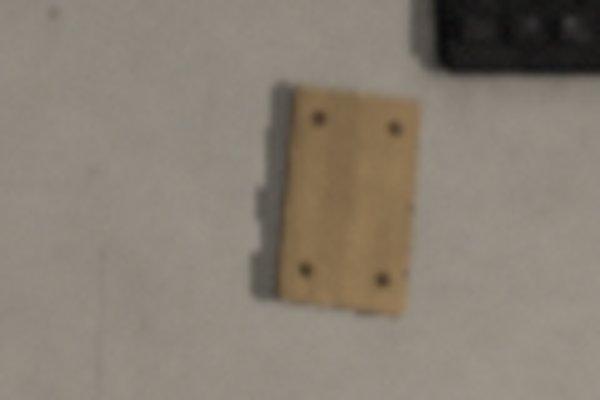

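View pics/c_rack.png

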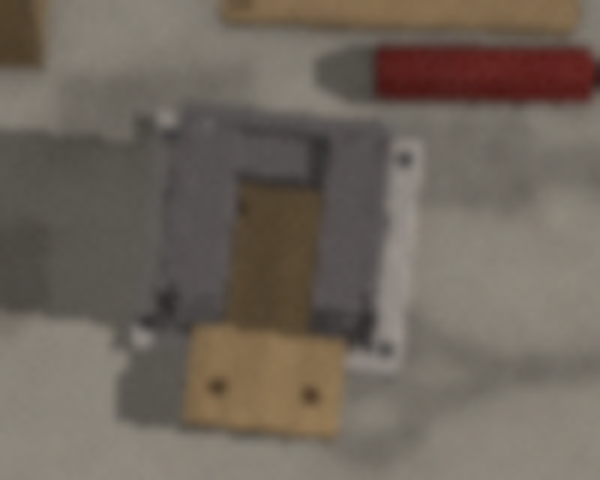

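View pics/s_rack.png

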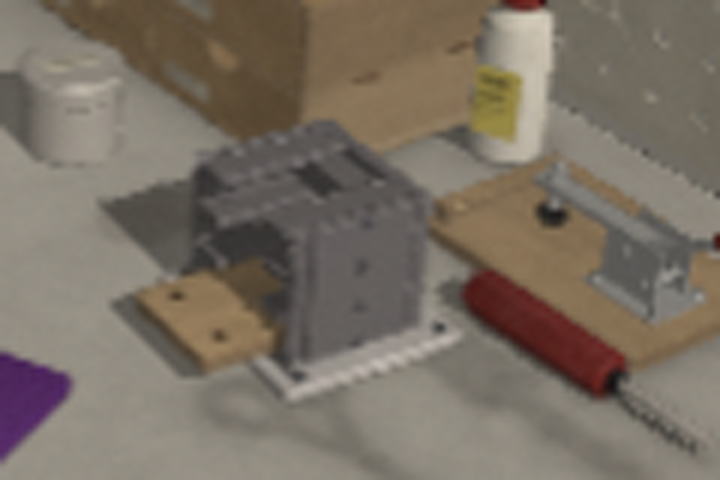

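```bash
python3 - <<'E'
from h import *
import bench; print([x for x in dir(bench) if not x.startswith('__')])
for n in("top","scene"):
    p,d=load(n,"0");W=world(n,d)
    X=W[...,0];Y=W[...,1];Z=W[...,2]
    roi=(X>.5)&(X<.75)&(Y>-.02)&(Y<.15)
    for lo,hi in((.07,.09),(.002,.012),(.015,.03),(.03,.07)):
        k=roi&(Z>lo)&(Z<hi)&(d>0)
        if n=="scene" and hi!=.09: continue
        q=W[k]
        if len(q)<10: continue
        r=cv2.minAreaRect((q[:,:2]*1000).astype(np.float32))
        print(n,lo,len(q),'z',np.median(q[:,2]),r, q[:,:2].min(0),q[:,:2].max(0))
    b=(X>.4)&(X<.45)&(Y>-.2)&(Y<0); print('bench z',np.median(Z[b]))
p,d=load("top","0");W=world("top",d)
for z in (W[120:215,265:365,2],):
    zz=(z*1000).astype(int)[::5,::4]
    for r in zz: print(' '.join('%3d'%v for v in r))
E
```

```text
['MotionError', 'camera', 'get_calibration', 'get_obs', 'hand_in', 'tip_extent']
top 0.07 856 z 0.07883251883687659 ((645.01904296875, 64.01531219482422), (86.15081787109375, 77.73094177246094), 85.0919418334961) [0.6028458  0.01944138] [0.68658444 0.10766877]
top 0.002 1165 z 0.0047780643223083175 ((625.013671875, 64.87296295166016), (169.30380249023438, 249.95208740234375), 89.98929595947266) [ 0.50003805 -0.01980172] [0.74997675 0.14953436]
top 0.015 941 z 0.02208143925974837 ((627.8516845703125, 51.8525390625), (110.9479751586914, 229.57562255859375), 80.28614044189453) [ 0.51575826 -0.01902691] [0.74946455 0.10937156]
top 0.03 132 z 0.056325491272453676 ((640.5619506835938, 64.34872436523438), (86.20236206054688, 68.80609893798828), 85.9175033569336) [0.60343311 0.02365899] [0.67582849 0.10855511]
bench z -0.0008785307102960882
scene 0.07 434 z 0.07833944361252082 ((642.9063110351562, 60.811561584472656), (87.1136703491211, 79.79064178466797), 85.41552734375) [0.60192354 0.01524783] [0.68568607 0.10697494]
bench z -0.0007075766535925565
104 103 102  52  -2   0   3   0  -1   0  -
[... 1160 characters left out ...]

 -3   0   3   2  -5   0  -3   1  50  57  60  24  18  21  25  78  82   9   0  -1  -1  -1  -1   3  -4
 -1   0   1   2  -2  -3   2   7   5   4  24  18  22  25  29  37  10   4   1   3   1   0  -1  -2  -1
  0   1   1   0   3  -4  -5  -3   1  23  20  24  23  20  24  26   3   5  -1  -1   2   3  -3   1  -2
  2  -3   1   0  -2   1  -3  -2  -4  21  24  19  19  28  22  22  -1  -1   2   0   0   0  -2   1  -2
 -1   1   2   0  -3   1   2   2   0  16  17  17  24  22  18  21  -1   4  -3   0   2  -5   3   1  -2
  0   0   3   1  -6  -1   4   1  -1   0   0   2   2  -2  -2   2   2  -5   1  -2   1   1   1   3   0
  0  -1   7   1  -3  -2  -1  -3  -4   1  -4  -2   0  -2   0   0  -1  -1   5   0   0  -6   2  -1   1
```

```bash
python3 - <<'E'
from h import *
import bench
print(tip_extent() if callable(tip_extent) else tip_extent)
p,d=load("top","0");W=world("top",d)
X,Y,Z=W[...,0],W[...,1],W[...,2]
m=((X>.5)&(X<.75)&(Y>-.02)&(Y<.15)&(Z>.07)&(Z<.09)).astype(np.uint8)
# back edge: topmost px per column ; front; left; right
ys,xs=np.nonzero(m)
def fit(pts,name):
    P=onplane("top",pts,.08)[:,:2]*1000
    l=cv2.fitLine(P.astype(np.float32),cv2.DIST_HUBER,0,.01,.01).ravel()
    print(name,len(P),'dir deg',np.degrees(np.arctan2(l[1],l[0])),'pt',l[2:])
fit(np.array([(c,ys[xs==c].min()-.5) for c in range(300,334)],float),'back')
fit(np.array([(xs[ys==r].min()-.5,r) for r in range(152,176)],float),'left')
fit(np.array([(xs[ys==r].max()+.5,r) for r in range(152,176)],float),'right')
fit(np.array([(c,ys[xs==c].max()+.5) for c in list(range(299,308))+list(range(326,334))],float),'front')
# stored plate near end
hsv=cv2.cvtColor(p,cv2.COLOR_RGB2HSV)
s=cv2.inRange(hsv,(5,70,60),(25,200,255));s[:186]=0;s[206:]=0;s[:,:290]=0;s[:,340:]=0
ys,xs=np.nonzero(s);print(xs.min(),xs.max(),ys.min(),ys.max())
def fit2(pts,name):
    P=onplane("top",pts,.023)[:,:2]*1000
    l=cv2.fitLine(P.astype(np.float32),cv2.DIST_HUBER,0,.01,.01).ravel()
    print(name,len(P),'dir deg',np.degrees(np.arctan2(l[1],l[0])),'pt',l[2:])
fit2(np.array([(c,ys[xs==c].max()+.5) for c in range(303,325)],float),'st near')
fit2(np.array([(xs[ys==r].min()-.5,r) for r in range(188,199)],float),'st left')
fit2(np.array([(xs[ys==r].max()+.5,r) for r in range(188,199)],float),'st right')
# wide and narrow
for nm,(x0,x1) in dict(narrow=(215,262),wide=(425,475)).items():
    s=cv2.inRange(hsv,(5,60,60),(25,200,255));s[:205]=0;s[275:]=0;s[:,:x0]=0;s[:,x1:]=0
    s=cv2.morphologyEx(s,cv2.MORPH_CLOSE,np.ones((5,5),np.uint8))
    M=cv2.moments(s,True);c=[(M['m10']/M['m00'],M['m01']/M['m00'])]
    P=onplane("top",c,.009); print(nm,c,P)
    P=onplane("top",np.argwhere(s)[:,::-1],.009)[:,:2]*1000
    C=np.cov(P.T);w,v=np.linalg.eigh(C);print(P.mean(0),np.sqrt(12*w),np.degrees(np.arctan2(v[1,1],v[0,1])))
# same in scene
p,d=load("scene","0");hsv=cv2.cvtColor(p,cv2.COLOR_RGB2HSV);Ws=world("scene",d)
for nm,(x0,x1,y0,y1) in dict(narrow=(240,295,185,215),wide=(350,425,280,335)).items():
    s=cv2.inRange(hsv,(5,60,60),(25,200,255));q=np.zeros_like(s);q[y0:y1,x0:x1]=s[y0:y1,x0:x1]
    q=cv2.morphologyEx(q,cv2.MORPH_CLOSE,np.ones((5,5),np.uint8))
    P=onplane("scene",np.argwhere(q)[:,::-1],.009)[:,:2]*1000
    C=np.cov(P.T);w,v=np.linalg.eigh(C);print('scene',nm,P.mean(0),np.sqrt(12*w),np.degrees(np.arctan2(v[1,1],v[0,1])))
E
```

```text
0.014
back 34 dir deg 85.21662 pt [683.0642    63.108624]
left 24 dir deg -3.7905273 pt [639.49335  106.047806]
right 24 dir deg -4.811166 pt [653.4596   21.00572]
front 17 dir deg 85.345055 pt [605.54645  64.42675]
300 327 186 202
st near 22 dir deg 85.135376 pt [566.27234  65.79046]
st left 11 dir deg -6.0280128 pt [585.6596   97.22359]
st right 11 dir deg 1.452095 pt [587.1099    35.391495]
narrow [(238.5196408529742, 239.39618406285072)] [[0.47245115 0.24075044 0.009     ]]
[472.54678787 240.75767351] [56.31888487 88.46623975] -177.27747351576116
wide [(449.2708512467756, 239.66809974204642)] [[ 0.48645168 -0.26177651  0.009     ]]
[ 486.58787812 -261.80592682] [ 63.88402964 105.27430553] 174.3345592721728
scene narrow [471.22732948 231.52976222] [65.23586645 90.95040433] -173.62633039703388
scene wide [ 483.81647422 -267.39887092] [ 66.64694688 108.10859289] 176.12104213794925
```

```bash
cat >> h.py <<'E'
from scipy.spatial.transform import Rotation as Ro
def plan(pos,yawdeg):
    """tool down, tool x = -(cos yaw, sin yaw)"""
    o=get_obs();w,x,y,z=o['eef_rot'];R0=Ro.from_quat([x,y,z,w]).as_matrix()
    a=np.radians(yawdeg);tx=np.array([-np.cos(a),-np.sin(a),0]);tz=np.array([0,0,-1.]);R1=np.c_[tx,np.cross(tz,tx),tz]
    s=R0.T@(np.array(pos)-o['eef_pos'])*1000;t=Ro.from_matrix(R0.T@R1).as_rotvec()
    yaw=np.degrees(np.arctan2(-R0[1,0],-R0[0,0]))
    print('t',round(o['time_s'],2),'pos',o['eef_pos'].round(4),'yaw',yaw.round(2),'open',round(o['opening'],3),'F',o['wrist_force'].round(1))
    print('shift',s.round(1),'turn',t.round(3),'zdir',R0[:,2].round(3))
E
python3 - <<'E'
from h import *
plan((.40,.15,.2),-5.7)
plan((.448,-.258,.06),-5.7)
E
```

```text
t 0.1 pos [0.1469 0.5554 0.2174] yaw -14.83 open 0.999 F [0.1 0.5 0.3]
shift [-348.4 -327.1   17.8] turn [-0.001 -0.    -0.159] zdir [-0.001 -0.001 -1.   ]
t 0.1 pos [0.1469 0.5554 0.2174] yaw -14.83 open 0.999 F [0.1 0.5 0.3]
shift [-499.3 -709.   158.3] turn [-0.001 -0.    -0.159] zdir [-0.001 -0.001 -1.   ]
```

```bash
python3 -m jog '[[[-348,-327,18],[0,0,-0.159],0.9],[[-348,-327,18],[0,0,-0.159],0.9],[[-348,-327,18],[0,0,-0.159],0.9],[[-348,-327,18],[0,0,-0.159],0.9],[[-348,-327,18],[0,0,-0.159],0.9],[[-348,-327,18],[0,0,-0.159],0.9],[[-348,-327,18],[0,0,-0.159],0.9],[[-348,-327,18],[0,0,-0.159],0.9],[[-348,-327,18],[0,0,-0.159],0.9],[[-348,-327,18],[0,0,-0.159],0.9],[[-348,-327,18],[0,0,-0.159],0.9],[[-348,-327,18],[0,0,-0.159],0.9]]'; python3 -c "
from h import *
plan((.448,-.258,.06),-5.7)"
```

```text
time_s: 1.1
eef_pos: [0.4011, 0.1467, 0.1996]
eef_rot: [0.0, 0.051, 0.999, -0.001]
wrist_force: [-0.8, -0.1, 0.8]
opening: 0.898
t 1.1 pos [0.4011 0.1467 0.1996] yaw -5.87 open 0.898 F [-0.8 -0.1  0.8]
shift [ -88.  -397.4  140.7] turn [-0.002  0.    -0.003] zdir [-0.    -0.003 -1.   ]
```

```bash
python3 -m jog '[[[-88,-397,80],[0,0,0],0.9],[[-88,-397,80],[0,0,0],0.9],[[-88,-397,80],[0,0,0],0.9],[[-88,-397,80],[0,0,0],0.9],[[-88,-397,80],[0,0,0],0.9],[[-88,-397,80],[0,0,0],0.9],[[-88,-397,80],[0,0,0],0.9],[[-88,-397,80],[0,0,0],0.9],[[-88,-397,80],[0,0,0],0.9],[[-88,-397,80],[0,0,0],0.9],[[-88,-397,120],[0,0,0],0.9],[[-88,-397,140],[0,0,0],0.9],[[-88,-397,140],[0,0,0],0.9],[[-88,-397,140],[0,0,0],0.9]]'; python3 - <<'E'
from h import *
plan((.448,-.258,.012),-5.7)
p,d=snap("scene","1");crop(p,330,220,450,340,5,"s1")
p,d=snap("top","1");crop(p,380,180,500,300,5,"t1")
E
```

```text
time_s: 2.27
eef_pos: [0.4469, -0.2566, 0.0594]
eef_rot: [-0.001, 0.051, 0.999, 0.0]
wrist_force: [-0.5, 0.1, 0.3]
opening: 0.9
t 2.27 pos [ 0.4469 -0.2566  0.0594] yaw -5.88 open 0.9 F [-0.5  0.1  0.3]
shift [-1.4 -1.3 47.4] turn [-0.    -0.003 -0.003] zdir [-0.003  0.    -1.   ]
```

View pics/s1.png

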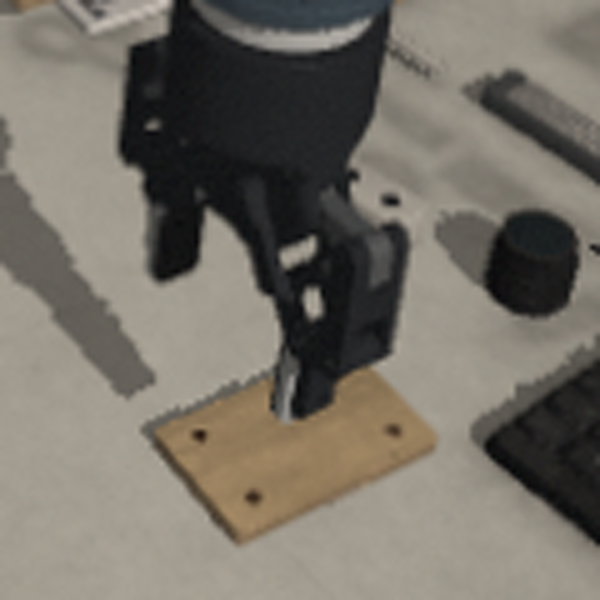

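View pics/t1.png

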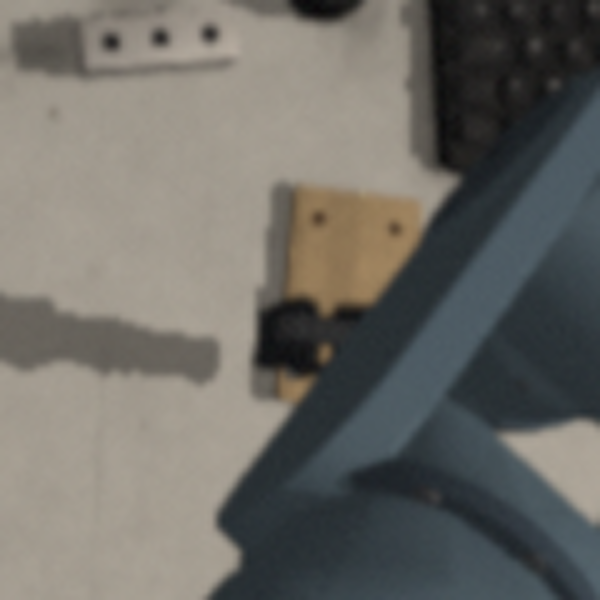

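```bash
python3 -m jog '[[[-1,-1,25],[0,0,0],0.9],[[-1,-1,38],[0,0,0],0.9],[[-1,-1,47],[0,0,0],0.9],[[-1,-1,47],[0,0,0],0.9],[[-1,-1,47],[0,0,0],0.9]]'; python3 - <<'E'
from h import *
plan((.448,-.258,.012),-5.7)
p,d=snap("scene","2");crop(p,330,220,450,340,5,"s2")
E
```

```text
time_s: 2.78
eef_pos: [0.4505, -0.2592, 0.016]
eef_rot: [0.001, 0.05, 0.999, -0.002]
wrist_force: [-0.1, -0.2, 0.0]
opening: 0.901
t 2.78 pos [ 0.4505 -0.2592  0.016 ] yaw -5.79 open 0.901 F [-0.1 -0.2  0. ]
shift [2.6 1.  4. ] turn [-0.004  0.003 -0.002] zdir [ 0.002 -0.005 -1.   ]
```

View pics/s2.png

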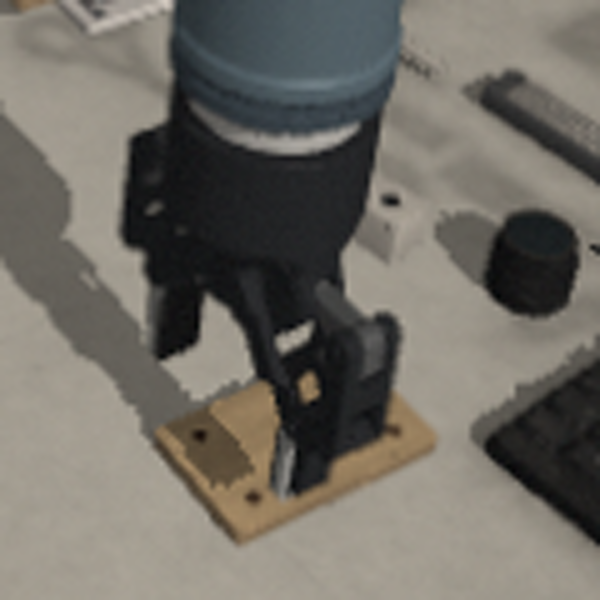

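```bash
python3 - <<'E'
from h import *
P=[]
for z in (0,.005,.01,.015):
    for y in (-.25-.0385-.009,-.259+.0385): P.append((.4505,y,z))
for q,u in zip(P,proj("scene",P)): print(np.round(q,4),u.round(1),((u-[330,220])*5).round())
for c in ((.395,-.226),(.395+.0,-.288)): pass
p,d=load("scene","2");W=world("scene",d)
for (u,v) in ((387,318),(390,317),(393,316),(396,312),(383,324),(385,310)): print(u,v,W[v,u].round(4))
E
```

```text
[ 0.4505 -0.2975  0.    ] [385.9 327.7] [279. 538.]
[ 0.4505 -0.2205  0.    ] [361.2 303.7] [156. 418.]
[ 0.4505 -0.2975  0.005 ] [386.2 326. ] [281. 530.]
[ 0.4505 -0.2205  0.005 ] [361.4 302.1] [157. 410.]
[ 0.4505 -0.2975  0.01  ] [386.5 324.4] [282. 522.]
[ 0.4505 -0.2205  0.01  ] [361.6 300.4] [158. 402.]
[ 0.4505 -0.2975  0.015 ] [386.8 322.8] [284. 514.]
[ 0.4505 -0.2205  0.015 ] [361.8 298.8] [159. 394.]
387 318 [ 0.4392 -0.305   0.0443]
390 317 [ 0.4392 -0.3117  0.0536]
393 316 [ 0.4457 -0.313   0.0534]
396 312 [ 0.4318 -0.3287  0.0886]
383 324 [ 0.4469 -0.2916  0.0078]
385 310 [ 0.4361 -0.2994  0.0636]
```

```bash
python3 - <<'E'
from h import *
p,d=load("scene","2");W=world("scene",d)
for u in (386,390,394,362):
    print(u)
    for v in range(284 if u==362 else 308,(296 if u==362 else 324)): print('  ',v,W[v,u].round(3),p[v,u])
E
```

```text
386
   308 [ 0.435 -0.302  0.073] [79 78 77]
   309 [ 0.436 -0.301  0.068] [80 80 77]
   310 [ 0.436 -0.302  0.066] [83 82 79]
   311 [ 0.436 -0.302  0.063] [92 91 88]
   312 [ 0.436 -0.303  0.062] [95 95 91]
   313 [ 0.436 -0.303  0.059] [98 97 94]
   314 [ 0.436 -0.303  0.056] [109 108 104]
   315 [ 0.435 -0.305  0.056] [112 110 107]
   316 [ 0.436 -0.304  0.051] [122 120 117]
   317 [ 0.435 -0.305  0.05 ] [123 122 118]
   318 [ 0.437 -0.304  0.045] [127 126 122]
   319 [ 0.436 -0.306  0.044] [140 134 126]
   320 [ 0.437 -0.305  0.041] [151 134 112]
   321 [ 0.458 -0.289  0.007] [153 129  94]
   322 [ 0.454 -0.293  0.01 ] [152 127  94]
   323 [ 0.455 -0.292  0.006] [140 118  88]
390
   308 [ 0.44  -0.307  0.074] [19 21 21]
   309 [ 0.438 -0.309  0.074] [23 24 24]
   310 [ 0.44  -0.308  0.069] [22 23 22]
   311 [ 0.439 -0.309  0.068] [20 22 21]
   312 [ 0.439 -0.31   0.066] [23 23 25]
   313 [ 0.439 -0.31   0.064] [19 22 22]
   314 [ 0.439 -0.311  0.062] [27 28 29]
   315 [ 0.439 -0.311  0.059] [30 30 34]
   316 [ 0.438 -0.312  0.058] [31 32 33]
   317 [ 0.439 -0.312  0.054] [31 32 
[... 753 characters left out ...]
7] [134 111  84]
   320 [ 0.475 -0.295  0.004] [129 109  86]
   321 [ 0.474 -0.296  0.003] [148 138 124]
   322 [ 0.475 -0.296 -0.001] [158 152 141]
   323 [ 0.473 -0.298 -0.001] [159 153 141]
362
   284 [ 0.446 -0.221  0.061] [30 29 29]
   285 [ 0.446 -0.221  0.058] [23 22 23]
   286 [ 0.446 -0.221  0.056] [16 16 17]
   287 [ 0.446 -0.222  0.054] [21 22 21]
   288 [ 0.446 -0.222  0.05 ] [21 20 21]
   289 [ 0.447 -0.221  0.046] [19 17 19]
   290 [ 0.447 -0.221  0.044] [22 21 21]
   291 [ 0.449 -0.22   0.039] [17 19 18]
   292 [ 0.476 -0.194 -0.003] [132 128 118]
   293 [ 0.473 -0.197 -0.001] [121 116 108]
   294 [ 0.469 -0.201  0.002] [100  95  89]
   295 [ 0.469 -0.202 -0.001] [100  97  90]
```

```bash
python3 -m jog '[[[2,1,5],[0,0,0],0.9],[[2,1,8],[0,0,0],0.9],[[2,1,8],[0,0,0],0.9],[[2,1,8],[0,0,0],0.9]]'; python3 - <<'E'
from h import *
plan((.448,-.258,.012),-5.7)
p,d=snap("scene","3");crop(p,330,220,450,340,5,"s3");W=world("scene",d)
for u in (360,362,386,390):
    col=[(v,W[v,u].round(3).tolist()) for v in range(280,330) if d[v,u]>0 and p[v,u].max()<60 or u==386]
    print(u,col[-6:] if u!=386 else col[32:46])
E
```

```text
time_s: 3.17
eef_pos: [0.4488, -0.2584, 0.0084]
eef_rot: [0.002, 0.051, 0.999, -0.002]
wrist_force: [0.3, 0.1, 0.8]
opening: 0.903
t 3.17 pos [ 0.4488 -0.2584  0.0084] yaw -5.8 open 0.903 F [0.3 0.1 0.8]
shift [ 0.9  0.3 -3.6] turn [-0.005  0.003 -0.002] zdir [ 0.003 -0.005 -1.   ]
360 [(289, [0.443, -0.22, 0.048]), (290, [0.443, -0.22, 0.045]), (291, [0.444, -0.219, 0.04]), (292, [0.444, -0.219, 0.038]), (293, [0.444, -0.22, 0.035]), (294, [0.443, -0.221, 0.034])]
362 [(288, [0.449, -0.219, 0.047]), (289, [0.448, -0.22, 0.045]), (290, [0.449, -0.22, 0.042]), (291, [0.448, -0.22, 0.04]), (292, [0.45, -0.22, 0.035]), (293, [0.45, -0.219, 0.032])]
386 [(312, [0.435, -0.303, 0.063]), (313, [0.435, -0.304, 0.06]), (314, [0.435, -0.304, 0.057]), (315, [0.436, -0.304, 0.054]), (316, [0.436, -0.304, 0.051]), (317, [0.436, -0.304, 0.048]), (318, [0.436, -0.305, 0.047]), (319, [0.437, -0.305, 0.043]), (320, [0.437, -0.305, 0.04]), (321, [0.438, -0.305, 0.036]), (322, [0.455, -0.292, 0.009]), (323, [0.454, -0.293, 0.007]), (324, [0.455, -0.293, 0.003]), (325, [0.455, -0.293, 0.0])]
390 [(314, [0.438, -0.311, 0.063]), (315, [0.437, -0.312, 0.061]), (316, [0.439, -0.311, 0.056]), (317, [0.44, -0.311, 0.053]), (318, [0.44, -0.311, 0.05]), (319, [0.44, -0.312, 0.048])]
```

View pics/s3.png

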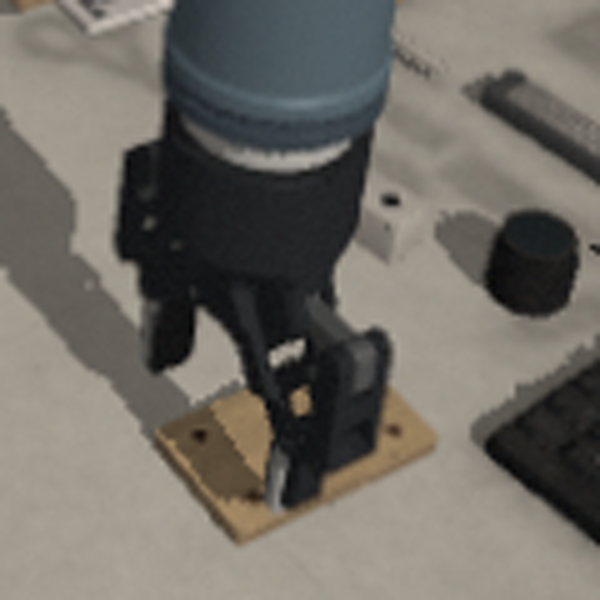

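```bash
python3 -m jog '[[[0,0,-35],[0,0,0],0.74],[[0,0,-42],[0,0,0],0.74],[[0,0,-42],[0,0,0],0.74],[[0,0,-42],[0,0,0],0.74],[[0,0,-42],[0,0,0],0.74]]'; python3 - <<'E'
from h import *
plan((.448,-.258,.012),-5.7)
p,d=snap("scene","4");crop(p,330,200,450,320,5,"s4");W=world("scene",d)
p2,d2=snap("top","4");crop(p2,380,180,500,300,5,"t4")
for u in range(354,376,2):
    col=[(v,W[v,u].round(3).tolist()) for v in range(240,310) if d[v,u]>0 and p[v,u].max()<60]
    print(u,col[-2:])
E
```

```text
time_s: 3.63
eef_pos: [0.4483, -0.2578, 0.0497]
eef_rot: [0.001, 0.051, 0.999, -0.002]
wrist_force: [-0.1, -0.9, -0.2]
opening: 0.742
t 3.63 pos [ 0.4483 -0.2578  0.0497] yaw -5.8 open 0.742 F [-0.1 -0.9 -0.2]
shift [ 0.4 -0.1 37.7] turn [-0.004  0.003 -0.002] zdir [ 0.002 -0.005 -1.   ]
354 []
356 [(256, [0.443, -0.199, 0.122]), (257, [0.442, -0.199, 0.12])]
358 [(258, [0.441, -0.206, 0.123]), (259, [0.442, -0.206, 0.12])]
360 [(259, [0.446, -0.207, 0.119]), (260, [0.446, -0.207, 0.116])]
362 [(266, [0.441, -0.22, 0.113]), (267, [0.44, -0.221, 0.111])]
364 [(281, [0.445, -0.227, 0.075]), (282, [0.446, -0.226, 0.071])]
366 [(280, [0.449, -0.228, 0.077]), (281, [0.45, -0.226, 0.072])]
368 [(280, [0.454, -0.228, 0.074]), (281, [0.456, -0.227, 0.069])]
370 [(280, [0.458, -0.23, 0.073]), (306, [0.456, -0.241, 0.009])]
372 [(270, [0.461, -0.229, 0.098]), (271, [0.462, -0.229, 0.095])]
374 [(265, [0.438, -0.254, 0.143]), (266, [0.437, -0.255, 0.142])]
```

View pics/s4.png

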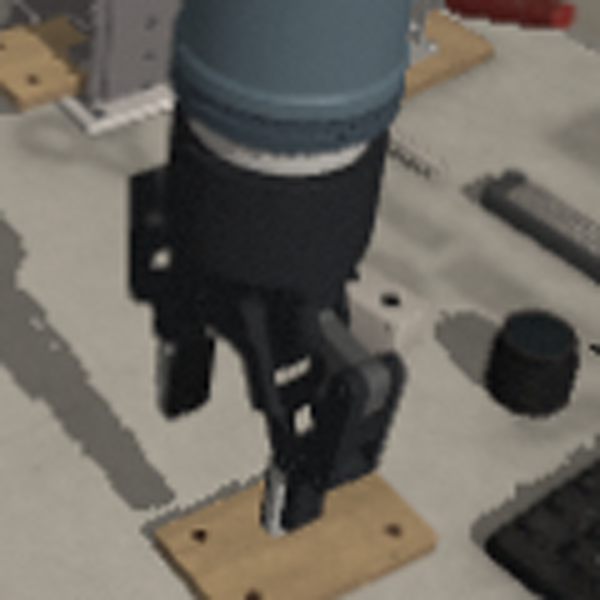

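View pics/t4.png

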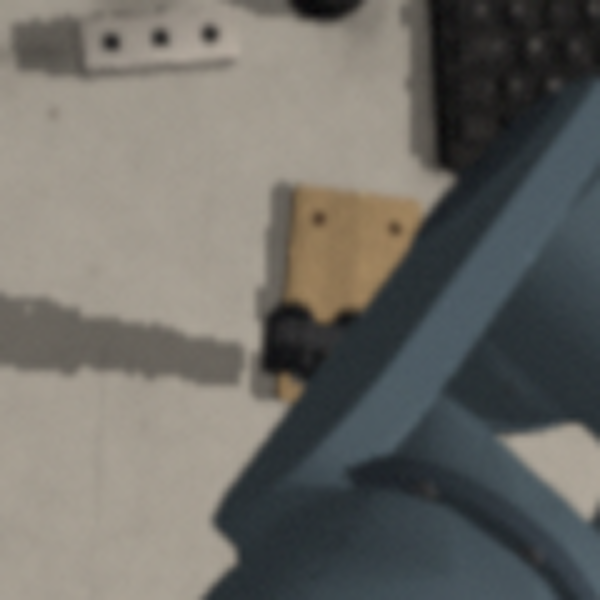

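```bash
python3 -m jog '[[[0,0,30],[0,0,0],0.9],[[0,0,43],[0,0,0],0.9],[[0,0,47],[0,0,0],0.9],[[0,0,49],[0,0,0],0.9],[[0,0,49],[0,0,0],0.9],[[0,0,49],[0,0,0],0.9]]'; python3 - <<'E'
from h import *
plan((.448,-.258,-.018),-5.7)
E
```

```text
time_s: 4.23
eef_pos: [0.4486, -0.2582, 0.001]
eef_rot: [0.001, 0.051, 0.999, -0.002]
wrist_force: [1.1, 0.1, -0.1]
opening: 0.897
t 4.23 pos [ 0.4486 -0.2582  0.001 ] yaw -5.8 open 0.897 F [ 1.1  0.1 -0.1]
shift [ 0.7  0.2 19. ] turn [-0.004  0.003 -0.002] zdir [ 0.002 -0.005 -1.   ]
```

```bash
python3 -m jog '[[[0,0,3],[0,0,0],0.9],[[0,0,5],[0,0,0],0.9],[[0,0,7],[0,0,0],0.9],[[0,0,7],[0,0,0],0.9]]'; python3 - <<'E'
from h import *
plan((.448,-.258,-.018),-5.7)
p,d=snap("scene","5");crop(p,330,220,450,340,5,"s5");W=world("scene",d)
for u in range(356,370,2):
    col=[(v,W[v,u].round(3).tolist()) for v in range(240,310) if d[v,u]>0 and p[v,u].max()<60]
    print(u,col[-1:])
E
```

```text
time_s: 4.57
eef_pos: [0.4486, -0.2581, -0.0062]
eef_rot: [0.001, 0.051, 0.999, -0.002]
wrist_force: [-0.4, 1.4, -0.2]
opening: 0.899
t 4.57 pos [ 0.4486 -0.2581 -0.0062] yaw -5.8 open 0.899 F [-0.4  1.4 -0.2]
shift [ 0.6  0.1 11.8] turn [-0.004  0.003 -0.002] zdir [ 0.002 -0.004 -1.   ]
356 [(277, [0.447, -0.2, 0.064])]
358 [(284, [0.442, -0.213, 0.057])]
360 [(299, [0.445, -0.221, 0.018])]
362 [(298, [0.45, -0.221, 0.018])]
364 [(297, [0.456, -0.221, 0.017])]
366 [(296, [0.462, -0.221, 0.017])]
368 [(287, [0.464, -0.221, 0.042])]
```

View pics/s5.png

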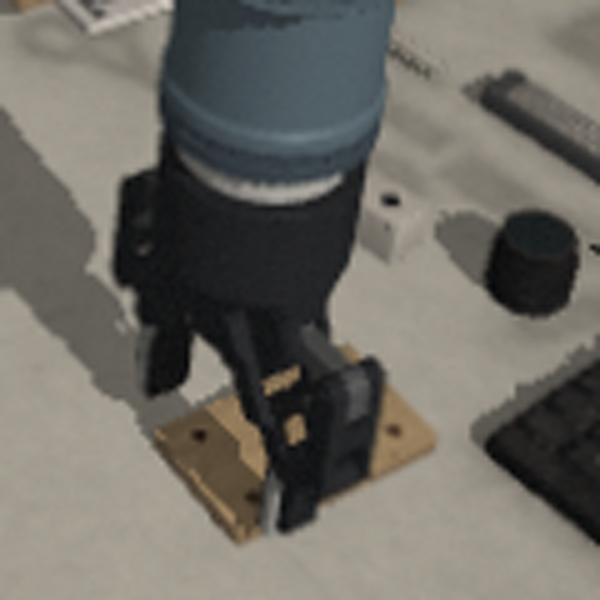

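```bash
python3 -m jog '[[[4,0,4],[0,0,0],0.88],[[4,0,8],[0,0,0],0.85],[[4,0,11],[0,0,0],0.85],[[4,0,12],[0,0,0],0.85],[[4,0,12],[0,0,0],0.85]]'; python3 - <<'E'
from h import *
plan((.445,-.258,-.018),-5.7)
p,d=snap("scene","6");crop(p,330,220,450,340,5,"s6");W=world("scene",d)
for u in range(356,370,2):
    col=[(v,W[v,u].round(3).tolist()) for v in range(240,310) if d[v,u]>0 and p[v,u].max()<60]
    print(u,col[-1:])
E
```

```text
time_s: 5.03
eef_pos: [0.4443, -0.2575, -0.0186]
eef_rot: [0.001, 0.051, 0.999, -0.002]
wrist_force: [0.6, -0.1, 0.0]
opening: 0.851
t 5.03 pos [ 0.4443 -0.2575 -0.0186] yaw -5.8 open 0.851 F [ 0.6 -0.1  0. ]
shift [-0.8 -0.4 -0.6] turn [-0.004  0.002 -0.002] zdir [ 0.001 -0.004 -1.   ]
356 [(290, [0.437, -0.215, 0.045])]
358 [(304, [0.439, -0.222, 0.008])]
360 [(304, [0.444, -0.223, 0.005])]
362 [(303, [0.451, -0.222, 0.004])]
364 [(302, [0.456, -0.223, 0.004])]
366 [(295, [0.459, -0.223, 0.024])]
368 [(292, [0.435, -0.25, 0.07])]
```

View pics/s6.png

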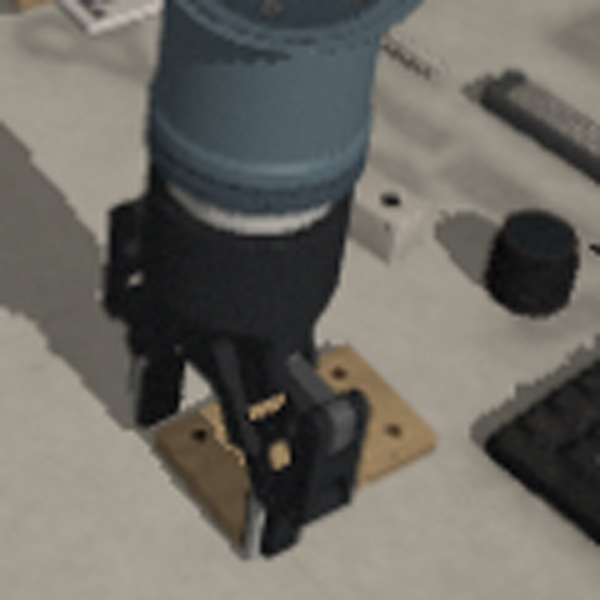

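```bash
python3 -m jog '[[[0,0,-1],[0,0,0],0.78],[[0,0,-1],[0,0,0],0.6],[[0,0,-1],[0,0,0],0.5],[[0,0,-1],[0,0,0],0.5],[[0,0,-1],[0,0,0],0.5],[[0,0,-1],[0,0,0],0.5]]'; python3 - <<'E'
from h import *
plan((.445,-.258,.08),-5.7)
E
```

```text
time_s: 5.58
eef_pos: [0.4449, -0.2581, -0.0166]
eef_rot: [0.001, 0.051, 0.999, -0.002]
wrist_force: [-1.5, 0.7, 5.8]
opening: 0.698
t 5.58 pos [ 0.4449 -0.2581 -0.0166] yaw -5.79 open 0.698 F [-1.5  0.7  5.8]
shift [ -0.4  -0.3 -96.6] turn [-0.005  0.003 -0.002] zdir [ 0.002 -0.005 -1.   ]
```

```bash
python3 -m jog '[[[0,0,-10],[0,0,0],0.5],[[0,0,-40],[0,0,0],0.5],[[0,0,-75],[0,0,0],0.5],[[0,0,-100],[0,0,0],0.5],[[0,0,-100],[0,0,0],0.5],[[0,0,-100],[0,0,0],0.5]]'; python3 - <<'E'
from h import *
plan((.45,.08,.08),-4.75)
p,d=snap("scene","7");crop(p,330,190,450,310,5,"s7");W=world("scene",d)
p2,d2=snap("top","7");crop(p2,380,180,500,300,5,"t7")
E
```

```text
time_s: 6.08
eef_pos: [0.4459, -0.2587, 0.0858]
eef_rot: [0.003, 0.05, 0.999, -0.004]
wrist_force: [0.2, -0.4, -1.6]
opening: 0.701
t 6.08 pos [ 0.4459 -0.2587  0.0858] yaw -5.78 open 0.701 F [ 0.2 -0.4 -1.6]
shift [ 30.1 337.4   3.1] turn [-0.008  0.007 -0.018] zdir [ 0.006 -0.008 -1.   ]
```

View pics/s7.png

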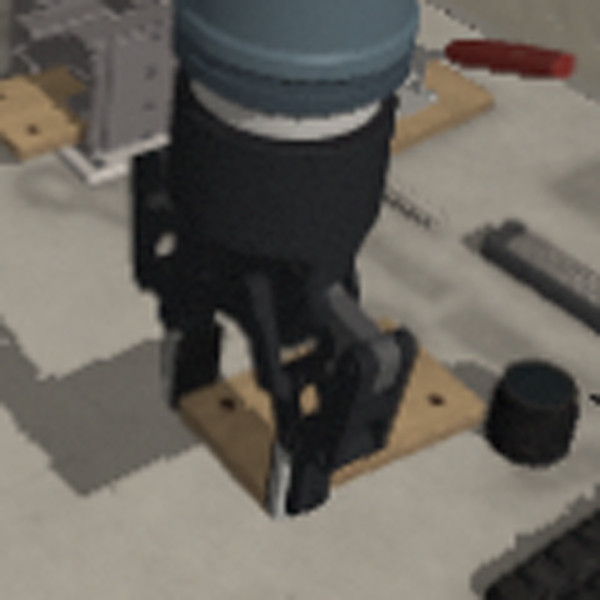

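View pics/t7.png

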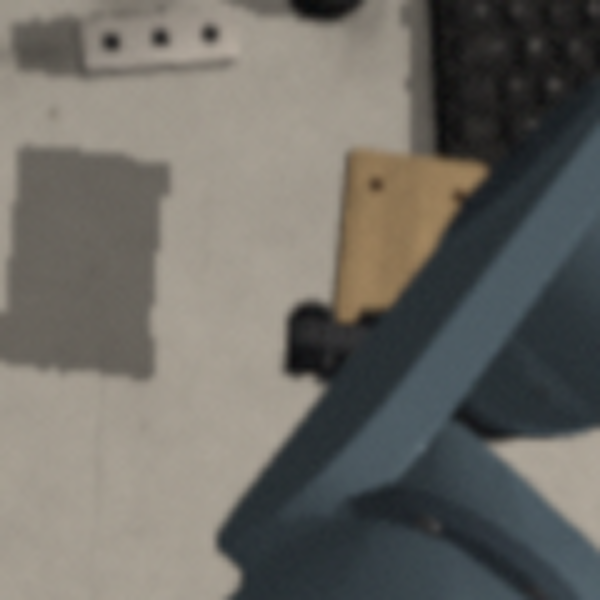

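```bash
python3 - <<'E'
from h import *
plan((.49,.0755,.07),-4.75)
E
```

```text
t 6.18 pos [ 0.4442 -0.2571  0.083 ] yaw -5.79 open 0.704 F [-0. -0. -0.]
shift [-12.  335.6  11.7] turn [-0.004  0.002 -0.018] zdir [ 0.002 -0.004 -1.   ]
```

```bash
python3 -m jog '[[[-12,30,0],[0,0,-0.01],0.5],[[-12,65,0],[0,0,-0.018],0.5],[[-12,100,0],[0,0,-0.018],0.5],[[-12,135,0],[0,0,-0.018],0.5],[[-12,170,0],[0,0,-0.018],0.5],[[-12,205,0],[0,0,-0.018],0.5],[[-12,240,0],[0,0,-0.018],0.5],[[-12,275,0],[0,0,-0.018],0.5],[[-12,305,4],[0,0,-0.018],0.5],[[-12,325,8],[0,0,-0.018],0.5],[[-12,336,12],[0,0,-0.018],0.5],[[-12,336,12],[0,0,-0.018],0.5],[[-12,336,12],[0,0,-0.018],0.5],[[-12,336,12],[0,0,-0.018],0.5]]'; python3 - <<'E'
from h import *
plan((.496,.0753,.0224),-4.75)
p,d=snap("scene","8");crop(p,270,130,420,240,5,"s8")
p2,d2=snap("top","8");crop(p2,250,120,390,240,5,"t8")
E
```

```text
time_s: 7.35
eef_pos: [0.4897, 0.075, 0.0692]
eef_rot: [0.0, 0.042, 0.999, -0.002]
wrist_force: [0.3, -1.0, 0.1]
opening: 0.7
t 7.35 pos [0.4897 0.075  0.0692] yaw -4.8 open 0.7 F [ 0.3 -1.   0.1]
shift [-6.2  1.1 46.8] turn [-0.004  0.001 -0.001] zdir [ 0.001 -0.005 -1.   ]
```

View pics/s8.png

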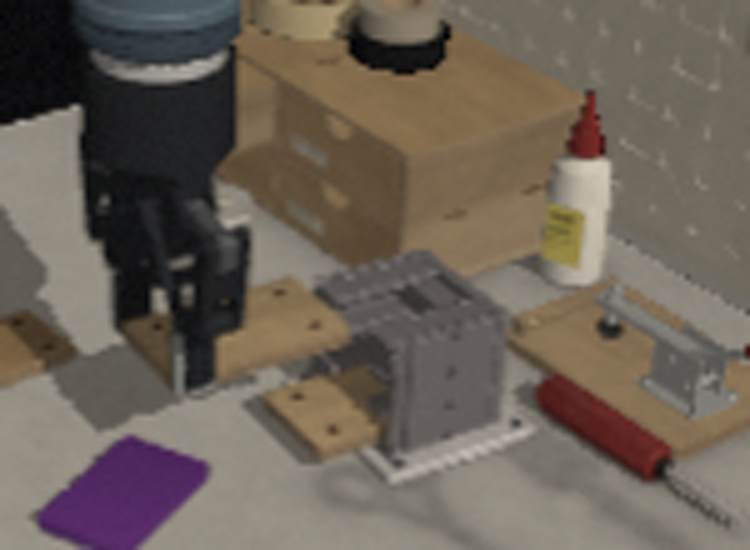

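View pics/t8.png

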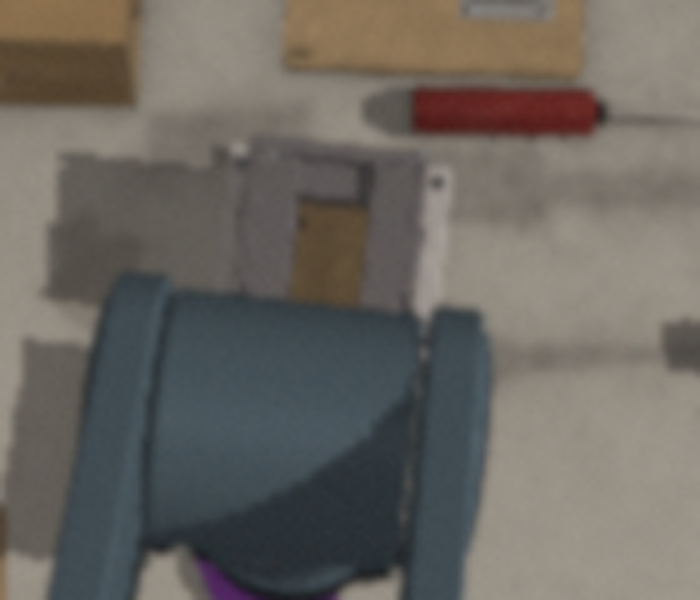

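```bash
python3 - <<'E'
from h import *
p,d=load("scene","8");W=world("scene",d);hsv=cv2.cvtColor(p,cv2.COLOR_RGB2HSV)
m=(cv2.inRange(hsv,(5,60,60),(25,220,255))>0)
X,Y,Z=W[...,0],W[...,1],W[...,2]
k=m&(X>.44)&(X<.62)&(Y>0)&(Y<.15)&(Z>.07)&(Z<.11)
q=W[k];print(len(q),np.median(q[:,2]),q.min(0),q.max(0))
top=q[(q[:,2]>.089)]
# local z trend (tilt) fit plane
A=np.c_[top[:,:2]-top[:,:2].mean(0),np.ones(len(top))];print('plane',np.linalg.lstsq(A,top[:,2],rcond=None)[0])
# in rack frame
a=np.radians(-4.75);u=np.array([np.cos(a),np.sin(a)]);v=np.array([-u[1],u[0]]);c=np.array([.644,.063])
def rf(P): return np.c_[(P[:,:2]-c)@u,(P[:,:2]-c)@v]
R=rf(top)*1000
print('plate',R.min(0),R.max(0))
for x in range(-110,-50,8):
    s=R[(R[:,0]>x)&(R[:,0]<x+8)]
    if len(s): print(x,len(s),s[:,1].min().round(1),s[:,1].max().round(1))
k=(X>.55)&(X<.72)&(Y>-.02)&(Y<.14)&(Z>.072)&(Z<.09)&~m
R=rf(W[k])*1000
for x in range(-40,45,8):
    s=R[(R[:,0]>x)&(R[:,0]<x+8)]
    if len(s): print('rack',x,len(s),s[:,1].min().round(1),s[:,1].max().round(1))
print(R.min(0),R.max(0))
E
```

```text
416 0.09329476142583015 [0.47725304 0.03243236 0.07077721] [0.61103244 0.10515331 0.0963978 ]
plane [9.91981707e-05 1.16926752e-02 9.33383351e-02]
plate [-164.92641423  -36.94312617] [-56.65757214  29.87408574]
-110 27 -34.9 3.9
-102 30 -33.8 12.2
-94 38 -35.3 22.4
-86 39 -35.6 28.7
-78 42 -36.9 25.3
-70 36 -35.2 29.9
-62 19 -34.3 25.8
rack -40 41 -45.4 41.4
rack -32 40 -43.1 38.8
rack -24 34 -43.0 41.2
rack -16 40 -44.2 40.7
rack -8 34 -44.3 38.6
rack 0 36 -46.0 43.5
rack 8 41 -45.4 36.7
rack 16 47 -43.9 40.9
rack 24 51 -42.4 37.9
rack 32 44 -43.0 38.1
rack 40 1 37.3 37.3
[-39.22967502 -46.00096588] [40.18350133 43.49949765]
```

```bash
python3 -m jog '[[[-4,1,15],[0,0,0],0.5],[[-4,1,32],[0,0,0],0.5],[[-4,1,43],[0,0,0],0.5],[[-4,1,47],[0,0,0],0.5],[[-4,1,47],[0,0,0],0.5],[[-4,1,47],[0,0,0],0.5]]'; python3 - <<'E'
from h import *
plan((.5799,.0683,.0224),-4.75)
p,d=snap("scene","9");crop(p,270,130,420,240,5,"s9")
E
```

```text
time_s: 7.95
eef_pos: [0.4944, 0.0748, 0.0228]
eef_rot: [0.001, 0.043, 0.999, -0.002]
wrist_force: [0.4, -0.3, -0.0]
opening: 0.706
t 7.95 pos [0.4944 0.0748 0.0228] yaw -4.89 open 0.706 F [ 0.4 -0.3 -0. ]
shift [-85.8   0.8   0.6] turn [-0.004  0.002 -0.002] zdir [ 0.001 -0.004 -1.   ]
```

View pics/s9.png

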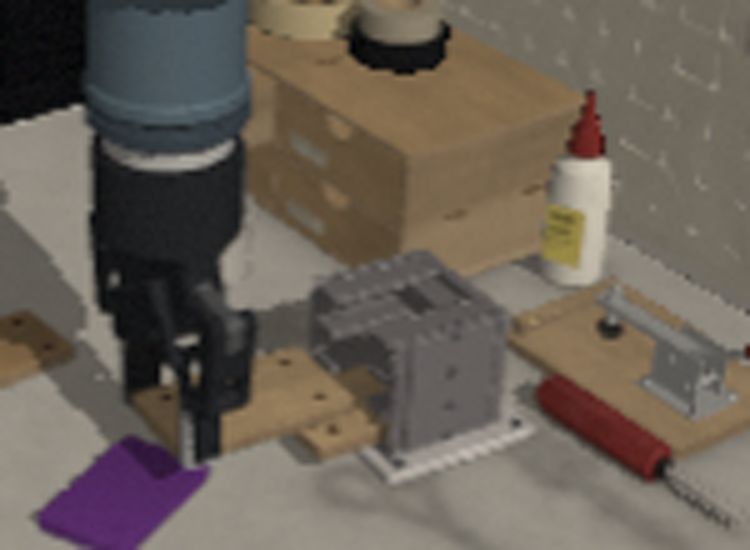

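```bash
python3 -m jog '[[[-12,1,0],[0,0,0],0.5],[[-24,1,0],[0,0,0],0.5],[[-34,1,0],[0,0,0],0.5],[[-42,1,0],[0,0,0],0.5],[[-42,1,0],[0,0,0],0.5]]'; python3 - <<'E'
from h import *
plan((.5799,.0683,.0224),-4.75)
p,d=snap("scene","10");crop(p,270,130,420,240,5,"s10")
E
```

```text
time_s: 8.42
eef_pos: [0.5389, 0.0719, 0.0243]
eef_rot: [0.003, 0.043, 0.999, -0.002]
wrist_force: [0.6, 0.6, -0.2]
opening: 0.703
t 8.42 pos [0.5389 0.0719 0.0243] yaw -4.89 open 0.703 F [ 0.6  0.6 -0.2]
shift [-41.1  -0.1   2.1] turn [-0.004  0.005 -0.002] zdir [ 0.005 -0.005 -1.   ]
```

View pics/s10.png

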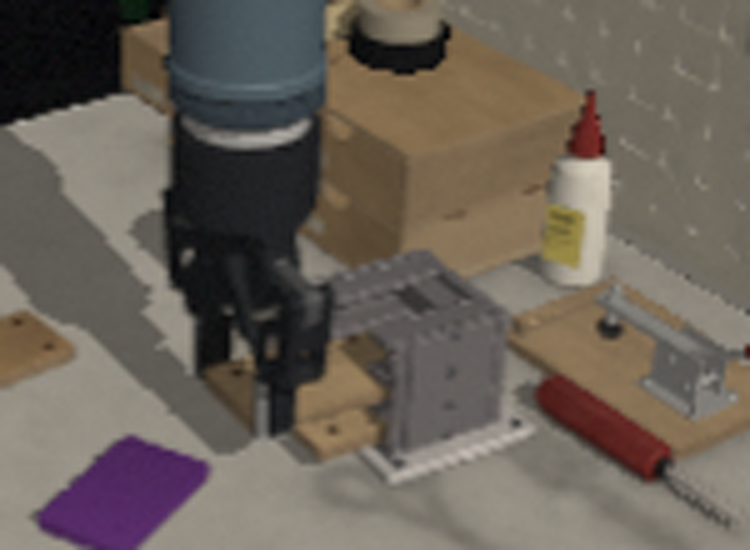

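```bash
python3 -m jog '[[[-12,0,1],[0,0,0],0.5],[[-24,0,1],[0,0,0],0.5],[[-32,0,1],[0,0,0],0.5],[[-36,0,1],[0,0,0],0.5],[[-38,0,1],[0,0,0],0.5],[[-38,0,1],[0,0,0],0.5]]'; python3 - <<'E'
from h import *
plan((.5799,.0683,.0224),-4.75)
p,d=snap("scene","11");crop(p,270,130,420,240,5,"s11")
E
```

```text
time_s: 8.97
eef_pos: [0.5753, 0.069, 0.0228]
eef_rot: [0.002, 0.043, 0.999, -0.002]
wrist_force: [-0.3, 0.6, -0.2]
opening: 0.701
t 8.97 pos [0.5753 0.069  0.0228] yaw -4.88 open 0.701 F [-0.3  0.6 -0.2]
shift [-4.7 -0.3  0.4] turn [-0.004  0.003 -0.002] zdir [ 0.003 -0.005 -1.   ]
```

View pics/s11.png

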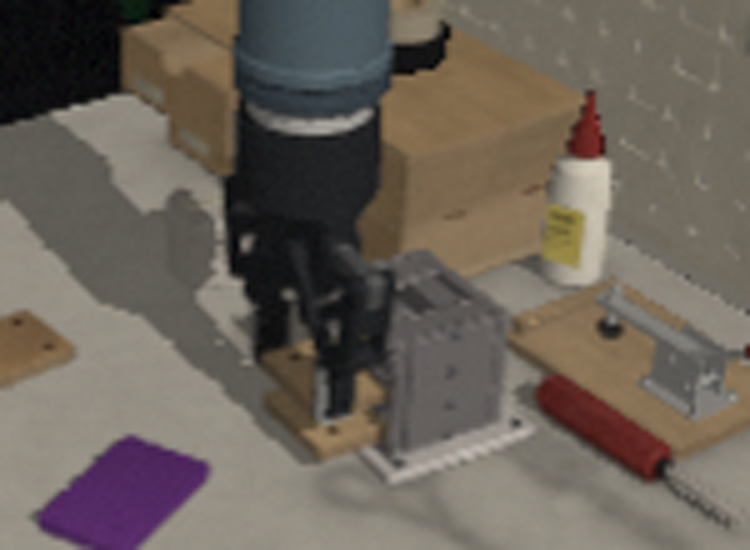

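```bash
python3 -m jog '[[[-2,0,1],[0,0,0],0.5],[[-4,0,2],[0,0,0],0.5],[[-5,0,2],[0,0,0],0.5],[[-6,0,2],[0,0,0],0.5],[[-7,0,2],[0,0,0],0.5]]'; python3 - <<'E'
from h import *
plan((.5799,.0683,.0224),-4.75)
E
```

```text
time_s: 9.43
eef_pos: [0.5787, 0.0687, 0.0194]
eef_rot: [-0.002, 0.042, 0.999, -0.002]
wrist_force: [-9.9, 0.1, 1.2]
opening: 0.701
t 9.43 pos [0.5787 0.0687 0.0194] yaw -4.84 open 0.701 F [-9.9  0.1  1.2]
shift [-1.3 -0.3 -3. ] turn [-0.005 -0.004 -0.002] zdir [-0.004 -0.004 -1.   ]
```

```bash
python3 -m jog '[[[-2,0,0],[0,0,0],0.5],[[-3,0,0],[0,0,0],0.5],[[-3,0,0],[0,0,0],0.5]]'; python3 -c "
from h import *
plan((.5799,.0683,.0224),-4.75)"
```

```text
time_s: 9.68
eef_pos: [0.5785, 0.0687, 0.019]
eef_rot: [-0.006, 0.042, 0.999, -0.002]
wrist_force: [-12.9, -0.9, 9.7]
opening: 0.704
t 9.68 pos [0.5785 0.0687 0.019 ] yaw -4.81 open 0.704 F [-12.9  -0.9   9.7]
shift [-1.4 -0.2 -3.4] turn [-0.005 -0.011 -0.001] zdir [-0.012 -0.004 -1.   ]
```

```bash
python3 -m jog '[[[1,0,0],[0,0,0],0.8],[[1,0,0],[0,0,0],0.88],[[1,0,0],[0,0,0],0.88],[[3,0,0],[0,0,0],0.88],[[15,0,-5],[0,0,0],0.88],[[40,0,-25],[0,0,0],0.88],[[60,0,-60],[0,0,0],0.88],[[70,0,-90],[0,0,0],0.88],[[70,0,-90],[0,0,0],0.88],[[70,0,-90],[0,0,0],0.88]]'; python3 - <<'E'
from h import *
plan((.434,.239,.05),3)
p,d=snap("scene","12");crop(p,270,130,420,240,5,"s12")
p2,d2=snap("top","12");crop(p2,250,120,390,240,5,"t12")
E
```

```text
time_s: 10.52
eef_pos: [0.5114, 0.0749, 0.1123]
eef_rot: [-0.003, 0.042, 0.999, -0.002]
wrist_force: [-0.8, 0.8, -0.4]
opening: 0.879
t 10.52 pos [0.5114 0.0749 0.1123] yaw -4.8 open 0.879 F [-0.8  0.8 -0.4]
shift [ 90.5 157.3  61.9] turn [-0.005 -0.006 -0.136] zdir [-0.006 -0.005 -1.   ]
```

View pics/s12.png

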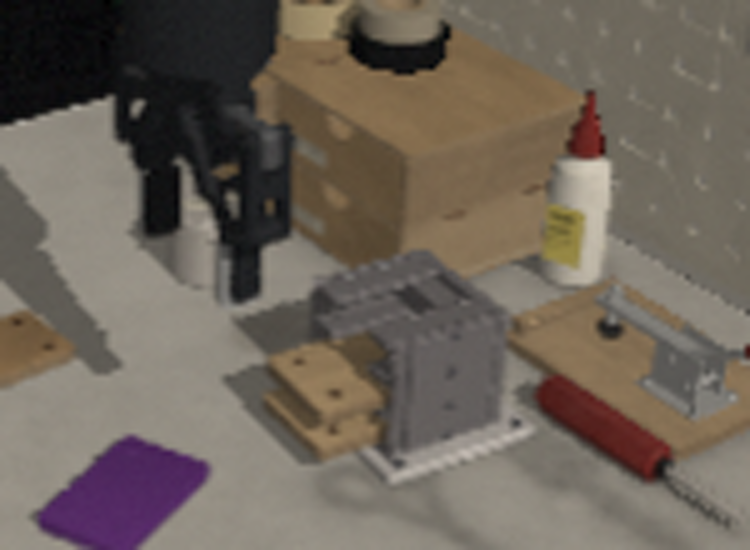

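View pics/t12.png

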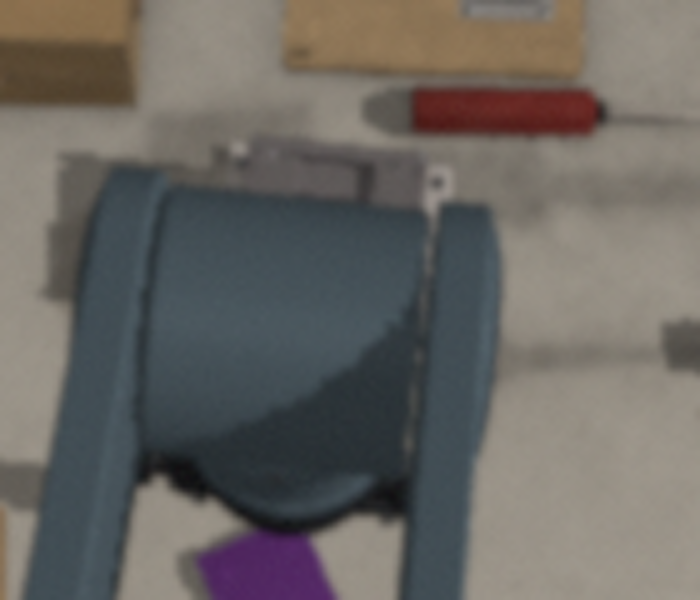

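```bash
python3 -m jog '[[[72,20,0],[0,0,-0.04],0.85],[[72,50,0],[0,0,-0.09],0.85],[[80,85,5],[0,0,-0.136],0.85],[[85,120,15],[0,0,-0.136],0.85],[[85,150,30],[0,0,-0.136],0.85],[[85,157,50],[0,0,-0.136],0.85],[[85,157,62],[0,0,-0.136],0.85],[[85,157,62],[0,0,-0.136],0.85],[[85,157,62],[0,0,-0.136],0.85]]'; python3 - <<'E'
from h import *
plan((.439,.239,-.012),3)
p,d=snap("scene","13");crop(p,220,130,340,250,5,"s13")
p2,d2=snap("top","13");crop(p2,200,120,350,270,4,"t13")
E
```

```text
time_s: 11.37
eef_pos: [0.4362, 0.2378, 0.0459]
eef_rot: [-0.008, -0.026, 1.0, -0.003]
wrist_force: [1.0, -0.5, 0.4]
opening: 0.852
t 11.37 pos [0.4362 0.2378 0.0459] yaw 2.99 open 0.852 F [ 1.  -0.5  0.4]
shift [-3.8  1.3 57.8] turn [-0.005 -0.016 -0.   ] zdir [-0.015 -0.005 -1.   ]
```

View pics/s13.png

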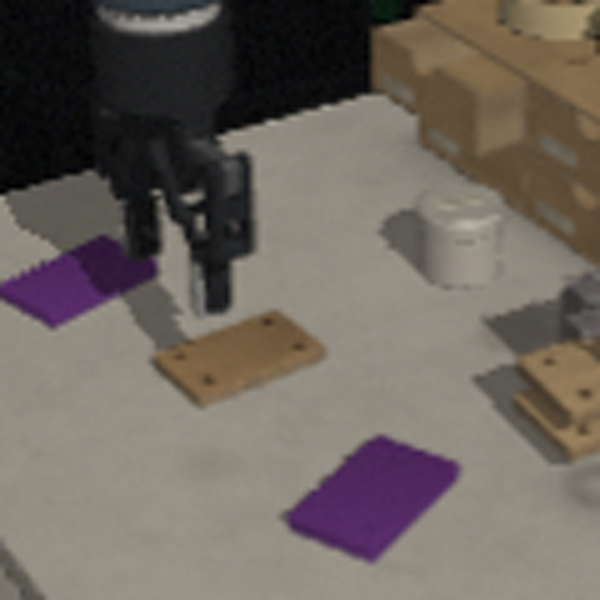

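View pics/t13.png

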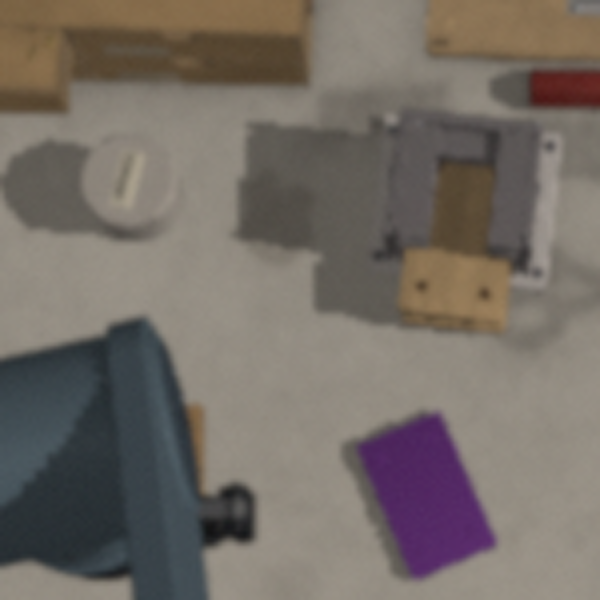

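```bash
python3 - <<'E'
from h import *
p,d=load("top","13");hsv=cv2.cvtColor(p,cv2.COLOR_RGB2HSV);W=world("top",d)
s=cv2.inRange(hsv,(5,70,60),(25,200,255));q=np.zeros_like(s);q[181:206,295:333]=s[181:206,295:333]
ys,xs=np.nonzero(q)
k=(q>0)&(W[...,2]>.038)&(W[...,2]<.055)
a=np.radians(-4.75);u=np.array([np.cos(a),np.sin(a)]);v=np.array([-u[1],u[0]]);c=np.array([.644,.063])
ys,xs=np.nonzero(k);P=onplane("top",np.c_[xs,ys],.045)[:,:2];R=np.c_[(P-c)@u,(P-c)@v]*1000
print('z',np.median(W[k][:,2]))
for col in range(301,327,4):
    m=xs==col
    if m.any(): print(col,'near x',R[m][:,0].min().round(1))
for row in range(183,200,3):
    m=ys==row
    if m.any(): print(row,'y',R[m][:,1].min().round(1),R[m][:,1].max().round(1))
E
python3 -m jog '[[[-4,1,20],[0,-0.008,0],0.85],[[-4,1,38],[0,-0.016,0],0.82],[[-4,1,48],[0,-0.016,0],0.82],[[-4,1,50],[0,-0.016,0],0.82],[[-4,1,50],[0,-0.016,0],0.82],[[-4,1,50],[0,-0.016,0],0.82]]'; python3 - <<'E'
from h import *
plan((.439,.239,-.015),3)
p,d=snap("scene","14");crop(p,220,130,340,250,5,"s14");W=world("scene",d)
for u in range(244,270,2):
    col=[(v,W[v,u].round(3).tolist()) for v in range(150,220) if d[v,u]>0 and p[v,u].max()<60]
    print(u,col[-1:])
E
```

```text
z 0.0443791782649714
301 near x -74.1
305 near x -75.4
309 near x -74.3
313 near x -75.6
317 near x -74.5
321 near x -73.5
325 near x -70.0
183 y -14.1 30.3
186 y -28.9 29.4
189 y -29.7 30.9
192 y -28.2 30.1
195 y -28.9 31.6
198 y -29.7 16.8
time_s: 11.97
eef_pos: [0.4421, 0.2388, -0.0014]
eef_rot: [0.003, -0.025, 1.0, -0.002]
wrist_force: [-0.7, 0.9, 0.3]
opening: 0.82
t 11.97 pos [ 0.4421  0.2388 -0.0014] yaw 2.91 open 0.82 F [-0.7  0.9  0.3]
shift [ 3.2  0.4 13.5] turn [-0.003  0.005 -0.001] zdir [ 0.006 -0.003 -1.   ]
244 [(185, [0.454, 0.354, 0.008])]
246 [(184, [0.463, 0.357, 0.008])]
248 [(192, [0.43, 0.272, 0.033])]
250 [(195, [0.436, 0.273, 0.02])]
252 [(194, [0.443, 0.273, 0.021])]
254 [(194, [0.447, 0.269, 0.022])]
256 [(201, [0.444, 0.251, 0.008])]
258 [(189, [0.432, 0.205, 0.076])]
260 [(193, [0.432, 0.196, 0.068])]
262 [(196, [0.434, 0.187, 0.063])]
264 [(205, [0.439, 0.19, 0.029])]
266 [(204, [0.445, 0.189, 0.031])]
268 [(196, [0.444, 0.171, 0.067])]
```

View pics/s14.png

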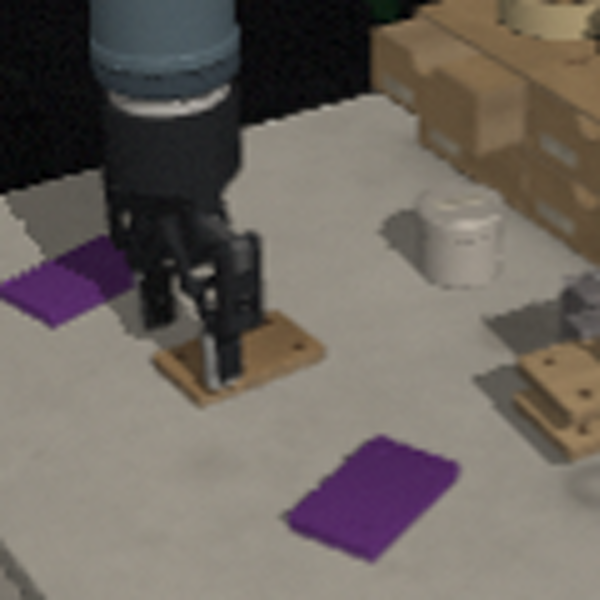

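```bash
python3 -m jog '[[[3,0,6],[0,0,0],0.8],[[3,0,11],[0,0,0],0.8],[[3,0,13],[0,0,0],0.8],[[3,0,13],[0,0,0],0.8],[[3,0,13],[0,0,0],0.72]]'; python3 - <<'E'
from h import *
plan((.439,.239,-.0145),3)
p,d=snap("scene","15");crop(p,220,130,340,250,5,"s15")
E
```

```text
time_s: 12.43
eef_pos: [0.4392, 0.2387, -0.0145]
eef_rot: [0.003, -0.026, 1.0, -0.002]
wrist_force: [-0.1, -0.5, -0.3]
opening: 0.719
t 12.43 pos [ 0.4392  0.2387 -0.0145] yaw 2.93 open 0.719 F [-0.1 -0.5 -0.3]
shift [0.2 0.3 0. ] turn [-0.004  0.005 -0.001] zdir [ 0.006 -0.003 -1.   ]
```

View pics/s15.png

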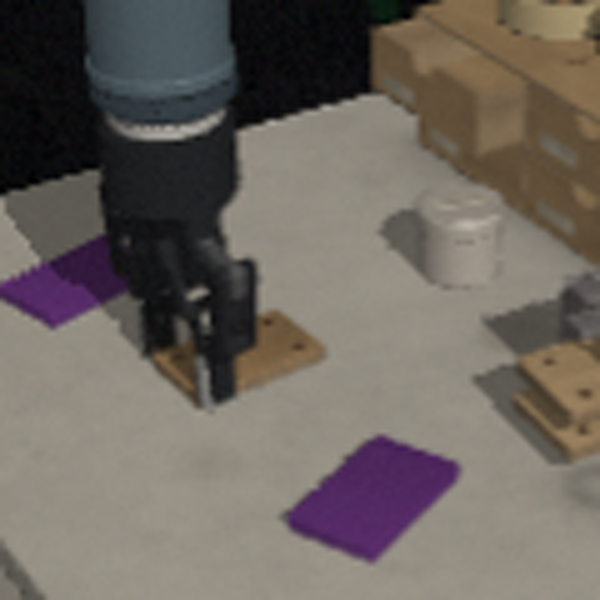

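```bash
python3 -m jog '[[[-2,0,0],[0,-0.004,0],0.7],[[-2,0,0],[0,-0.004,0],0.6],[[-2,0,0],[0,-0.004,0],0.45],[[-2,0,0],[0,-0.004,0],0.45],[[-2,0,0],[0,-0.004,0],0.45],[[-2,0,0],[0,-0.004,0],0.45]]'; python3 - <<'E'
from h import *
plan((.439,.239,.1),3)
E
```

```text
time_s: 12.98
eef_pos: [0.442, 0.239, -0.0136]
eef_rot: [0.005, -0.026, 1.0, -0.002]
wrist_force: [-1.5, -0.4, 5.4]
opening: 0.626
t 12.98 pos [ 0.442   0.239  -0.0136] yaw 2.93 open 0.626 F [-1.5 -0.4  5.4]
shift [   1.8   -0.3 -113.6] turn [-0.003  0.011 -0.001] zdir [ 0.011 -0.003 -1.   ]
```

```bash
python3 -m jog '[[[0,0,-10],[0,0,0],0.45],[[0,0,-35],[0,0,0],0.45],[[0,0,-70],[0,0,0],0.45],[[0,0,-100],[0,0,0],0.45],[[0,0,-110],[0,0,0],0.45],[[0,0,-110],[0,0,0],0.45]]'; python3 - <<'E'
from h import *
plan((.51,.0740,.085),-4.75)
p,d=snap("scene","16");crop(p,220,100,340,220,5,"s16")
E
```

```text
time_s: 13.48
eef_pos: [0.4434, 0.2401, 0.1002]
eef_rot: [0.009, -0.026, 1.0, -0.001]
wrist_force: [-0.1, 0.0, -1.9]
opening: 0.613
t 13.48 pos [0.4434 0.2401 0.1002] yaw 2.94 open 0.613 F [-0.1  0.  -1.9]
shift [ -57.7 -169.3   16.6] turn [-0.001  0.018  0.134] zdir [ 0.018 -0.001 -1.   ]
```

View pics/s16.png

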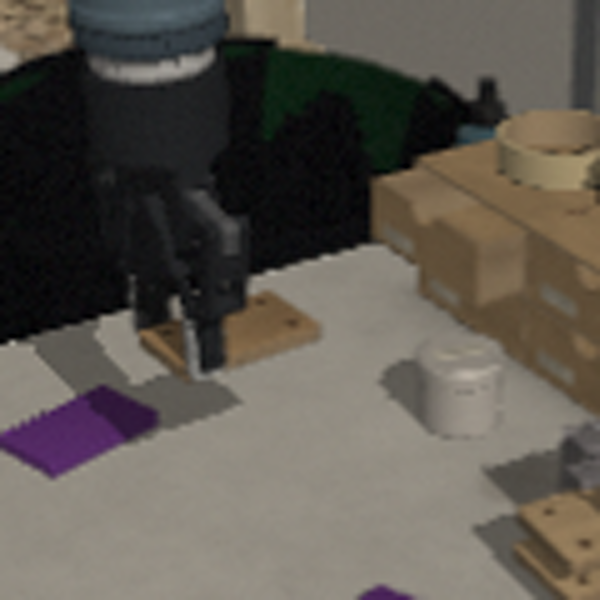

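```bash
python3 -m jog '[[[-10,-20,0],[0,0,0.03],0.45],[[-25,-50,0],[0,0.003,0.07],0.45],[[-40,-85,0],[0,0.005,0.11],0.45],[[-55,-120,5],[0,0.007,0.134],0.45],[[-58,-150,10],[0,0.007,0.134],0.45],[[-58,-169,16],[0,0.007,0.134],0.45],[[-58,-169,16],[0,0.007,0.134],0.45],[[-58,-169,16],[0,0.007,0.134],0.45],[[-58,-169,16],[0,0.007,0.134],0.45]]'; python3 - <<'E'
from h import *
plan((.5159,.0736,.0474),-4.75)
p,d=snap("scene","17");crop(p,270,130,420,240,5,"s17")
W=world("scene",d);hsv=cv2.cvtColor(p,cv2.COLOR_RGB2HSV)
m=(cv2.inRange(hsv,(5,60,50),(25,220,255))>0)
X,Y,Z=W[...,0],W[...,1],W[...,2]
k=m&(X>.44)&(X<.62)&(Y>0)&(Y<.15)&(Z>.085)&(Z<.13)
q=W[k];print(len(q),np.median(q[:,2]))
A=np.c_[q[:,:2]-q[:,:2].mean(0),np.ones(len(q))];print('plane',np.linalg.lstsq(A,q[:,2],rcond=None)[0])
a=np.radians(-4.75);u=np.array([np.cos(a),np.sin(a)]);v=np.array([-u[1],u[0]]);c=np.array([.644,.063])
R=np.c_[(q[:,:2]-c)@u,(q[:,:2]-c)@v]*1000
for x in range(-130,-40,8):
    i=(R[:,0]>x)&(R[:,0]<x+8);s=R[i]
    if len(s): print(x,len(s),s[:,1].min().round(1),s[:,1].max().round(1),np.median(q[i][:,2]).round(4))
print(R.max(0))
E
```

```text
time_s: 14.28
eef_pos: [0.5075, 0.0744, 0.0819]
eef_rot: [0.002, 0.042, 0.999, -0.0]
wrist_force: [0.3, 0.6, -0.3]
opening: 0.617
t 14.28 pos [0.5075 0.0744 0.0819] yaw -4.76 open 0.617 F [ 0.3  0.6 -0.3]
shift [-8.2 -0.1 34.6] turn [-0.001  0.005 -0.   ] zdir [ 0.005 -0.001 -1.   ]
299 0.10304238907559404
plane [-0.02729498  0.02441281  0.10273732]
-130 7 15.6 23.2 0.1042
-122 13 -28.9 -15.7 0.1023
-114 24 -31.0 -4.8 0.1029
-106 24 -29.4 0.2 0.1032
-98 26 -31.6 -2.1 0.103
-90 27 -30.1 4.0 0.1027
-82 37 -29.9 18.4 0.1029
-74 41 -28.8 26.8 0.1028
-66 19 -29.1 22.9 0.1027
[-60.69423777  26.75046991]
```

View pics/s17.png

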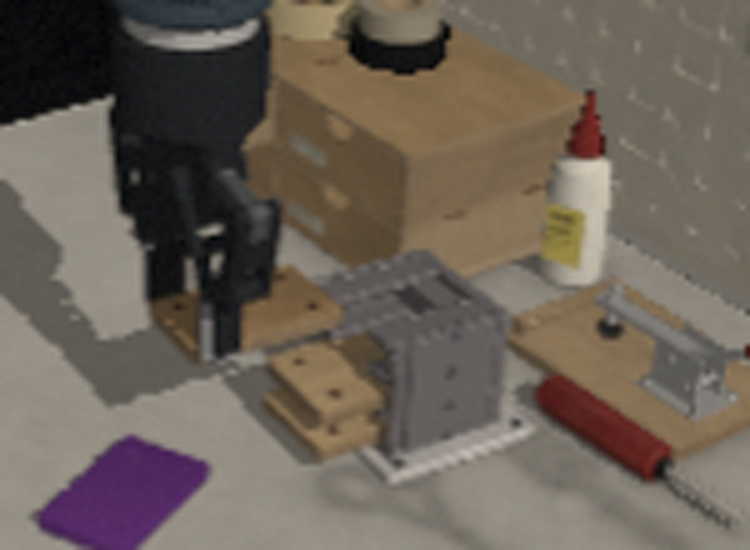

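```bash
python3 -m jog '[[[-5,0,12],[0,0,0],0.45],[[-5,0,25],[0,0,0],0.45],[[-5,0,32],[0,0,0],0.45],[[-5,0,35],[0,0,0],0.45],[[-5,0,35],[0,0,0],0.45],[[-5,0,35],[0,0,0],0.45]]'; python3 - <<'E'
from h import *
plan((.5827,.0681,.0474),-4.75)
p,d=snap("scene","18");crop(p,270,130,420,240,5,"s18")
E
```

```text
time_s: 14.83
eef_pos: [0.5131, 0.0749, 0.0477]
eef_rot: [0.003, 0.041, 0.999, -0.0]
wrist_force: [0.1, -0.9, -0.8]
opening: 0.616
t 14.83 pos [0.5131 0.0749 0.0477] yaw -4.65 open 0.616 F [ 0.1 -0.9 -0.8]
shift [-69.9  -1.1   0.7] turn [-0.001  0.006  0.002] zdir [ 0.006 -0.001 -1.   ]
```

View pics/s18.png

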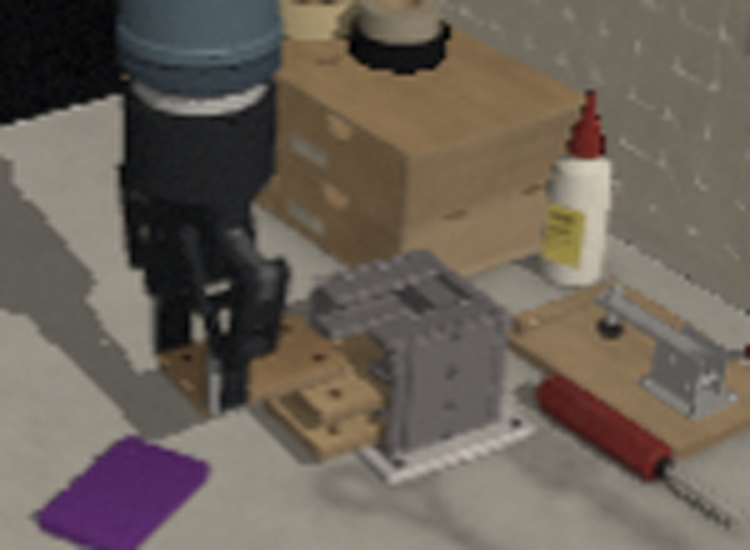

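Lined up in front of the top slot. Next is the first part of the insertion.

```bash
python3 -m jog '[[[-10,-1,0],[0,0,0],0.45],[[-20,-1,0],[0,0,0],0.45],[[-30,-1,0],[0,0,0],0.45],[[-38,-1,0],[0,0,0],0.45],[[-38,-1,0],[0,0,0],0.45]]'; python3 - <<'E'
from h import *
plan((.5827,.0681,.0474),-4.75)
p,d=snap("scene","19");crop(p,270,130,420,240,5,"s19")
E
```

```text
time_s: 15.3
eef_pos: [0.554, 0.07, 0.049]
eef_rot: [0.005, 0.041, 0.999, -0.001]
wrist_force: [0.5, -0.5, 0.6]
opening: 0.621
t 15.3 pos [0.554 0.07  0.049] yaw -4.7 open 0.621 F [ 0.5 -0.5  0.6]
shift [-28.7   0.4   1.9] turn [-0.001  0.01   0.001] zdir [ 0.01  -0.002 -1.   ]
```

View pics/s19.png

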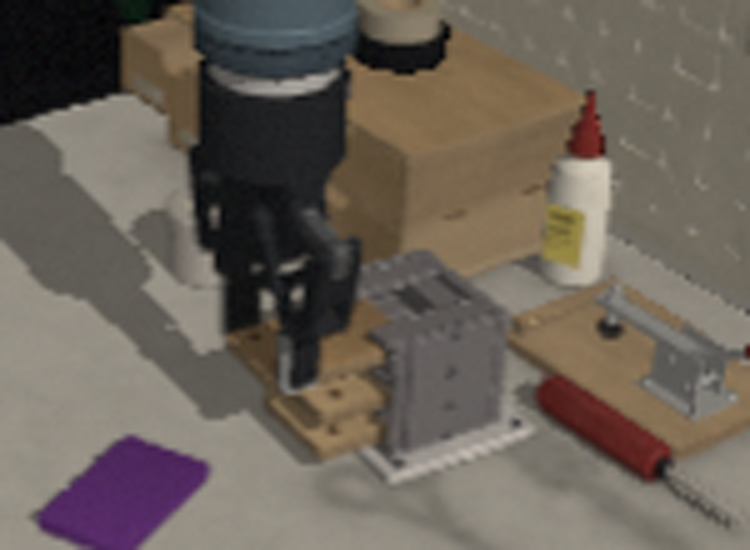

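```bash
python3 -m jog '[[[-8,0,1],[0,0,0],0.45],[[-15,0,2],[0,0,0],0.45],[[-20,0,2],[0,0,0],0.45],[[-24,0,3],[0,0,0],0.45],[[-24,0,3],[0,0,0],0.45]]'; python3 - <<'E'
from h import *
plan((.5827,.0681,.0474),-4.75)
E
```

```text
time_s: 15.77
eef_pos: [0.5774, 0.0681, 0.0457]
eef_rot: [0.004, 0.041, 0.999, -0.001]
wrist_force: [0.1, -0.2, -0.3]
opening: 0.619
t 15.77 pos [0.5774 0.0681 0.0457] yaw -4.7 open 0.619 F [ 0.1 -0.2 -0.3]
shift [-5.3  0.4 -1.7] turn [-0.001  0.009  0.001] zdir [ 0.009 -0.001 -1.   ]
```

```bash
python3 -m jog '[[[-2,0,1],[0,0,0],0.45],[[-4,0,1],[0,0,0],0.45],[[-5,0,1],[0,0,0],0.45],[[-6,0,1],[0,0,0],0.45],[[-7,0,1],[0,0,0],0.45]]'; python3 - <<'E'
from h import *
plan((.5827,.0681,.0474),-4.75)
E
```

```text
time_s: 16.18
eef_pos: [0.5824, 0.0677, 0.0443]
eef_rot: [0.002, 0.041, 0.999, -0.001]
wrist_force: [-10.1, 0.0, 7.9]
opening: 0.62
t 16.18 pos [0.5824 0.0677 0.0443] yaw -4.68 open 0.62 F [-10.1   0.    7.9]
shift [-0.3  0.4 -3.1] turn [-0.001  0.004  0.001] zdir [ 0.004 -0.001 -1.   ]
```

Contact came at x 0.5824, against an expected 0.5827. One more small push, then release.

```bash
python3 -m jog '[[[-2,0,0],[0,0,0],0.45],[[-3,0,0],[0,0,0],0.45],[[-3,0,0],[0,0,0],0.45]]'; python3 -m jog '[[[1,0,0],[0,0,0],0.7],[[1,0,0],[0,0,0],0.8],[[1,0,0],[0,0,0],0.8],[[3,0,0],[0,0,0],0.8],[[15,0,-5],[0,0,0],0.8],[[40,0,-25],[0,0,0],0.8],[[60,0,-50],[0,0,0],0.8],[[70,0,-70],[0,0,0],0.8],[[70,0,-80],[0,0,0],0.8],[[70,0,-80],[0,0,0],0.8]]'; python3 - <<'E'
from h import *
plan((.45,.26,.13),-4.75)
p,d=snap("scene","20");crop(p,270,130,420,240,5,"s20")
E
```

```text
time_s: 16.43
eef_pos: [0.5822, 0.0677, 0.0442]
eef_rot: [-0.002, 0.041, 0.999, -0.001]
wrist_force: [-13.5, -0.5, 10.9]
opening: 0.616
time_s: 17.27
eef_pos: [0.515, 0.0734, 0.1273]
eef_rot: [0.002, 0.04, 0.999, -0.001]
wrist_force: [0.9, 0.2, 0.2]
opening: 0.802
t 17.27 pos [0.515  0.0734 0.1273] yaw -4.63 open 0.802 F [0.9 0.2 0.2]
shift [ 79.8 180.7  -3.2] turn [-0.002  0.003  0.002] zdir [ 0.003 -0.002 -1.   ]
```

View pics/s20.png

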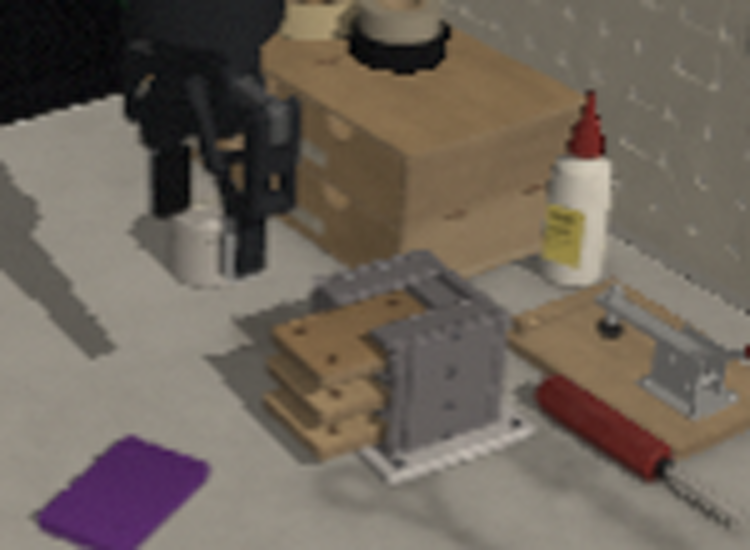

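Three plates are now stacked in the rack. I'll move the arm aside so the top camera gets a clear view for the check.

```bash
python3 -m jog '[[[40,40,0],[0,0,0],0.8],[[75,80,0],[0,0,0],0.8],[[80,120,0],[0,0,0],0.8],[[80,155,0],[0,0,0],0.8],[[80,180,0],[0,0,0],0.8],[[80,180,0],[0,0,0],0.8],[[80,180,0],[0,0,0],0.8]]'; python3 - <<'E'
from h import *
plan((.45,.26,.13),-4.75)
p,d=snap("top","21");crop(p,270,130,370,220,6,"t21")
snap("scene","21")
hsv=cv2.cvtColor(p,cv2.COLOR_RGB2HSV);W=world("top",d)
s=cv2.inRange(hsv,(5,70,60),(25,200,255))
a=np.radians(-4.75);u=np.array([np.cos(a),np.sin(a)]);v=np.array([-u[1],u[0]]);c=np.array([.644,.063])
k=(s>0)&(W[...,0]>.5)&(W[...,0]<.7)&(W[...,1]>.0)&(W[...,1]<.13)
for lo,hi,z in((.06,.075,.067),(.038,.056,.045),(.016,.034,.023)):
    kk=k&(W[...,2]>lo)&(W[...,2]<hi);ys,xs=np.nonzero(kk)
    if len(xs)<3: print(z,len(xs));continue
    P=onplane("top",np.c_[xs,ys],z)[:,:2];R=np.c_[(P-c)@u,(P-c)@v]*1000
    print(z,len(xs),np.median(W[kk][:,2]).round(4),'near x',[R[xs==q][:,0].min().round(1) for q in range(303,327,4) if (xs==q).any()],'y',[(R[ys==q][:,1].min().round(1),R[ys==q][:,1].max().round(1)) for q in range(ys.min()+1,ys.max(),3)])
E
```

```text
time_s: 17.9
eef_pos: [0.4488, 0.2609, 0.1238]
eef_rot: [-0.0, 0.039, 0.999, -0.001]
wrist_force: [-0.8, 0.3, -0.5]
opening: 0.801
t 17.9 pos [0.4488 0.2609 0.1238] yaw -4.43 open 0.801 F [-0.8  0.3 -0.5]
shift [-1.2 -0.8 -6.2] turn [-0.002 -0.001  0.006] zdir [-0.001 -0.002 -1.   ]
0.067 678 0.0662 near x [np.float64(-73.1), np.float64(-74.4), np.float64(-73.4), np.float64(-72.3), np.float64(-73.6), np.float64(-72.5)] y [(np.float64(-13.1), np.float64(17.0)), (np.float64(-13.9), np.float64(16.2)), (np.float64(-14.7), np.float64(15.3)), (np.float64(-15.5), np.float64(16.8)), (np.float64(-14.0), np.float64(16.0)), (np.float64(-14.7), np.float64(17.5)), (np.float64(-15.5), np.float64(16.6)), (np.float64(-25.5), np.float64(27.3)), (np.float64(-26.3), np.float64(26.5)), (np.float64(-24.8), np.float64(25.6)), (np.float64(-25.5), np.float64(27.1)), (np.float64(-24.0), np.float64(26.3))]
0.045 78 0.0434 near x [np.float64(-73.5), np.float64(-74.8), np.float64(-73.8), np.float64(-75.1), np.float64(-74.0), np.float64(-75.3)] y [(np.float64(30.3), np.float64(30.3)), (np.float64(-28.9), np.float64(29.4)), (np.float64(-29.7), np.float64(-27.4)), (np.float64(-28.2), np.float64(30.1)), (np.float64(-28.9), np.float64(29.2)), (np.float64(-29.7), np.float64(12.1))]Traceback (most recent call last):
  File "<stdin>", line 13, in <module>
    return umr_minimum(a, axis, None, out, keepdims, initial, where)
ValueError: zero-size array to reduction operation minimum which has no identity
```

View pics/t21.png

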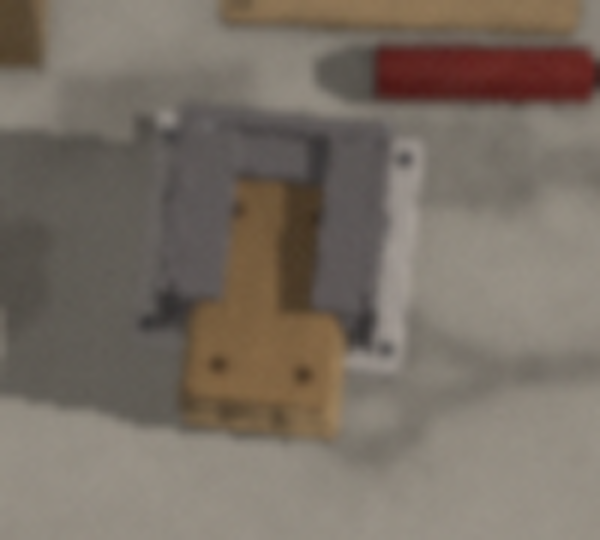

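View pics/scene21.png

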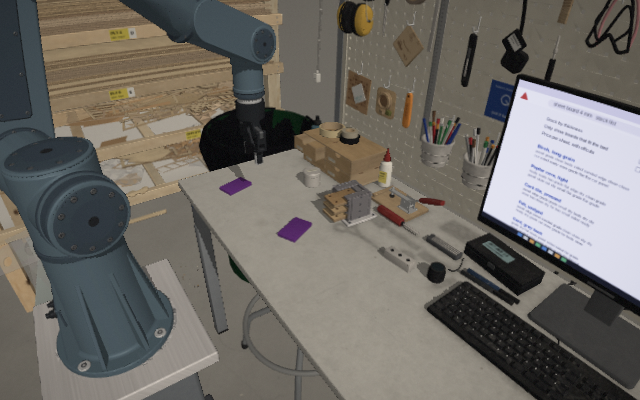

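```bash
python3 - <<'E'
from h import *
print(get_obs()['time_s'],get_obs()['wrist_force'].round(1)); print(hand_in())
E
```

```text
18.0 [-0.1  0.   0.5]
the job is handed in; nothing more can be done
None
```

The wide plate is in the middle slot and the narrow plate in the top slot. I pushed each until it met its back stop (about 10–13 N), then released it. I handed the job in at 18.0 s with the arm clear of everything; no verdict was reported.

**Last checks, from the top camera:**

| Plate | Near end, measured (rack x) | Near end when fully home | Off centre | Top face, measured | Top face when flat |
|---|---|---|---|---|---|
| Wide | about −74.5 mm | −75 mm | under 1 mm | 43–44 mm | 45 mm |
| Narrow | about −73.5 mm | −75 mm | about 1 mm | 66 mm | 67 mm |

- **Heights:** both top faces read about 1 mm low, and the same cameras read the bare bench about 1 mm low too.
- **Bystanders and stored plate:** the tin, loupe and steel block look unmoved in the last scene picture. The stored plate sits as before, but I judged that by eye: the other plates hide it from above, and the script meant to measure it stopped with an error.

**Disagreement:** the fingertips showed 20–24 mm higher in the images than the reported tool position, where the stated tip length puts them below it. I trusted the images and lowered in small steps watching the wrist force; both grasps held.

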